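# Put the cannoli forms back in their graded rack

### The job

Put the four steel cannoli forms away in the slanted wooden rack, each pushed fully home in the hole that matches its diameter with a little play. One stands on the worktop; the others are in the rack already, but one or two of them in too wide a hole, and have to make room. The widest hole stays empty. Do not knock over or push aside the mill, jars, garlic and tin standing about.

Things in the scene. Friction and masses are not known exactly. Their poses are not given: they have to be found in the camera images.
- rack: fixed wooden storage rack (slanted hole block on a stand), 300 mm wide, 150 mm deep, about 130 mm tall; origin on the worktop under its middle. Its x axis points to its back, y runs along its row of holes, z up
- hole_24 (a point): centre of the mouth of the 24 mm wide round hole: the leftmost hole seen from the rack's front. 76 mm deep with a flat floor, mouth chamfered 2 mm. The point's z axis points out of the hole along its axis, 30 degrees from vertical, leaning to the rack's front; its y axis runs along the row, its x axis up the slope of the top face
- hole_30 (a point): centre of the mouth of the 30 mm wide round hole: next in the row, which widens from left (rack +y) to right. 76 mm deep with a flat floor, mouth chamfered 2 mm. The point's z axis points out of the hole along its axis, 30 degrees from vertical, leaning to the rack's front; its y axis runs along the row, its x axis up the slope of the top face
- hole_36 (a point): centre of the mouth of the 36 mm wide round hole: next in the row, which widens from left (rack +y) to right. 76 mm deep with a flat floor, mouth chamfered 2 mm. The point's z axis points out of the hole along its axis, 30 degrees from vertical, leaning to the rack's front; its y axis runs along the row, its x axis up the slope of the top face
- hole_42 (a point): centre of the mouth of the 42 mm wide round hole: next in the row, which widens from left (rack +y) to right. 76 mm deep with a flat floor, mouth chamfered 2 mm. The point's z axis points out of the hole along its axis, 30 degrees from vertical, leaning to the rack's front; its y axis runs along the row, its x axis up the slope of the top face
- hole_48 (a point): centre of the mouth of the 48 mm wide round hole: the rightmost hole, which stays empty. 76 mm deep with a flat floor, mouth chamfered 2 mm. The point's z axis points out of the hole along its axis, 30 degrees from vertical, leaning to the rack's front; its y axis runs along the row, its x axis up the slope of the top face
- form_20_mid (a point): middle of the steel cannoli form of 20 mm diameter, a plain rigid tube 140 mm long, same at both ends; z axis along the tube, pointing to its upper end at the start. It starts leaning in one of the rack's holes, against the hole's lower side: in the 30 mm or the 42 mm hole. Fits the 24 mm hole: fully home, 64 mm of it stands out and its middle lies 6 mm inside the mouth, on the hole's axis
- form_26_mid (a point): middle of the steel cannoli form of 26 mm diameter, a plain rigid tube 140 mm long, same at both ends; z axis along the tube, pointing to its upper end at the start. It starts leaning in one of the rack's holes, against the hole's lower side: in the 30 mm or the 42 mm hole. Fits the 30 mm hole: fully home, 64 mm of it stands out and its middle lies 6 mm inside the mouth, on the hole's axis
- form_32_mid (a point): middle of the steel cannoli form of 32 mm diameter, a plain rigid tube 140 mm long, same at both ends; z axis along the tube, pointing to its upper end at the start. It starts home in its own hole. Fits the 36 mm hole: fully home, 64 mm of it stands out and its middle lies 6 mm inside the mouth, on the hole's axis
- form_38_mid (a point): middle of the steel cannoli form of 38 mm diameter, a plain rigid tube 140 mm long, same at both ends; z axis along the tube, pointing to its upper end at the start. It stands upright on the worktop. Fits the 42 mm hole: fully home, 64 mm of it stands out and its middle lies 6 mm inside the mouth, on the hole's axis
- pepper_mill: dark wooden pepper mill, 58 mm diameter, 190 mm tall; loose bystander, origin at the middle of its underside
- herb_jar: spice jar with green lid, 46 mm diameter, 106 mm tall; loose bystander, origin at the middle of its underside
- honey_jar: honey jar, 62 mm diameter, 99 mm tall; loose bystander, origin at the middle of its underside
- garlic: garlic bulb, 50 mm across, 51 mm tall; loose bystander, origin at the middle of its underside
- tuna_tin: flat tin, 86 mm diameter, 40 mm tall; loose bystander, origin at the middle of its underside
- jam_jar: glass jam jar with red lid, 69 mm diameter, 86 mm tall; loose bystander, origin at the middle of its underside
There are look-alikes about, which are no part of the job. What is shaped like the part that bears form_20_mid but orange is not meant.

How it is judged (in metres and radians):
At the end, for the whole second after the job is handed in: each of the four forms stands in its matching hole (20 in 24, 26 in 30, 32 in 36, 38 in 42 mm), home to within about 6 mm, its middle within 10 mm of the mouth's centre and its axis within 7 degrees of the hole's, and is at rest (z of form_20_mid in the frame of hole_24 between -0.012 and 0 m and distance between form_20_mid and hole_24 below 0.01 m and angle between the z axis of form_20_mid and the z axis of hole_24, either way round below 0.12 rad and linear speed of each of form_20, form_26, form_32, form_38 below 0.02 m/s and z of form_26_mid in the frame of hole_30 between -0.012 and 0 m and distance between form_26_mid and hole_30 below 0.01 m and angle between the z axis of form_26_mid and the z axis of hole_30, either way round below 0.12 rad and z of form_32_mid in the frame of hole_36 between -0.012 and 0 m and distance between form_32_mid and hole_36 below 0.01 m and angle between the z axis of form_32_mid and the z axis of hole_36, either way round below 0.12 rad and z of form_38_mid in the frame of hole_42 between -0.012 and 0 m and distance between form_38_mid and hole_42 below 0.01 m and angle between the z axis of form_38_mid and the z axis of hole_42, either way round below 0.12 rad); the robot touches nothing.
It fails at once if the pepper mill is pushed more than 3 cm or tipped over (distance of pepper_mill from where it was at the start of the episode above 0.03 m or angle between pepper_mill's own z axis and vertical above 0.5 rad).
It fails at once if a jar is pushed more than 3 cm or tipped over (distance of any of herb_jar, honey_jar, jam_jar from where it was at the start of the episode above 0.03 m or angle between any of herb_jar, honey_jar, jam_jar's own z axis and vertical above 0.5 rad).
It fails at once if the garlic or tin is pushed more than 3 cm or tipped over (distance of any of garlic, tuna_tin from where it was at the start of the episode above 0.03 m or angle between tuna_tin's own z axis and vertical above 0.5 rad).
It also fails if it takes over 72 s, if anything falls off the work surface, if the arm or the gripper's body presses on something with over 40 N, if the wrist force passes 120 N, or if a joint passes its speed limit or range.

### The arm

A 6-joint arm with a two-finger parallel gripper is mounted at the origin on a cart in front of the work surface, level with it; the furniture and walls round the work are solid. World frame = base frame: x ahead of the robot, y to its left, z up, the work surface at z = 0. Lengths are in mm, angles in rad, forces in N, time in s.
With the tool pointing down it reaches from about 275 to 750 mm from the base axis. Payload 10.2 kg.
Tool frame: the origin (TCP) lies between the finger pads; the fingertips stand 22 mm ahead of it and the grasp point (between the pads) lies 3 mm ahead of it (ctrl.nose_length is the distance from the TCP to the fingertips, in mm); z points along the fingers, y is the line along which they close (so a half turn about z gives the same grasp; the last joint's range is limited). The gripper opens to 85 mm and grips with 20 to 120 N. Pads are 22 mm wide; open, the fingers measure 114 mm over their backs; the gripper's body (76 mm by 85 mm) begins 54 mm behind the grasp point. The pads swing forward as they close: fully open they stand 13 mm farther back than shut.
Start: joints at [0.906, 0.313, 1.498, -0, 1.331, -0.223], TCP at [224.486, 474.592, 227.694] pointing down, gripper open.
Joint ranges: [-2.94, 2.94], [-0.97, 2.17], [0.19, 2.56], [-1.23, 4.37], [0.02, 3.11], [-2.88, 2.88]. Speed limits (rad/s): [2.39, 2.39, 3.01, 3.14, 3.14, 3.14].

### API

Orientations are given as a unit quaternion [w, x, y, z].
In Python, from rig import sense, imaging, ctrl gives the robot as it stands. The module is installed in compiled form; this text tells all that it offers.
- The arm moves only by the tool apply_moves, never from a script. Its argument "commands" is a list of rows, each a list of 5 numbers: the gripper command: -1 is fully open, 1 is shut, values between are in proportion, then the shift along the tool's x, y, z in mm, then the turn about the tool's z in degrees. A call has 1 to 20 rows; each row shifts and turns the commanded pose from where the row before left it, along the tool's axes as they then stand; what a row does not reach is not made up. A row lasts 1/8 s, in which the tool goes at most 62.5 mm and 10.7 degrees, less where a joint would pass 70% of its speed; a pose out of reach is approached as far as the arm can. A call is refused whole if a number of a shift passes 62.5 or a number of a turn 10.7, either way. A call with a gripper value outside its range is refused whole. The fingers move at their own pace and stop on an object; "newtons" is the grip in N (left out, the last holds). Time passes only in rows, so rows that do not move let the fingers close. It gives the time, the measured TCP pose, the force, the opening and the grip force at its end, in the units of the state.
- sense(): the state, without advancing time (a new reading comes with each control period).
- imaging.capture(name): name is "side" or "top"; returns the picture (480x640x3 uint8, blue, green, red); there is no depth.
- imaging.calibration(name): a dict with "camera_matrix" (3x3 intrinsics, pixels), "world_to_cam" (4x4, takes a point from world to camera coordinates). Camera axes: x right, y up, looking along -z (the intrinsics and any distortion apply to the point x, -y, -z); pixel columns grow to the right and rows downward; lengths in mm; the calibration is good to about 2 mm. A picture is of the moment at which its call begins. calibration takes no time and is no camera call.
- ctrl.finish_job(): hands the job in; it is judged then, once.
The state is a dict: "time_s": time; "joints": joint angles; "dq": joint speeds; "tau": joint torques, N m; "eef_pos": TCP position; "ee_rot": TCP orientation; "force": force on the tool from outside, world axes, zero at the start; "wrist_torque": the same for the moment, N m; "grip_width": opening from 0.0 (shut) to 1.0 (fully open); "grip_force": force on a finger pad.
Only numpy, scipy, OpenCV 4.12 (cv2) and the standard library are available. Lean on these libraries where they do the work, as an engineer would, in place of code of your own. Each camera call takes 0.05 s, during which the arm holds its last target. There are 200 camera calls.

## Working session

There is one attempt and no reset: what is moved stays moved. The work goes in short steps, Python scripts to look and compute and a tool call to move; the robot and the scene stay as the last step left them, time stands still between calls to the robot, and variables do not carry over. Pictures are saved under pics/ and viewed, at most 10 in all, crops included, and the job is handed in when it is done.

Besides the shell and the picture viewer there is one more tool, called after "Call:" in YAML: its name, and indented under it one key for each argument. apply_moves: Moves the arm, as the interface text tells. Its arguments: {"type":"object","properties":{"commands":{"type":"array","items":{"type":"array","items":{"type":"number"}}},"newtons":{"type":"number"}},"required":["commands"]}

```bash
mkdir -p pics; python3 - <<'E'
from rig import sense, imaging, ctrl
import cv2
for n in("side","top"):
    im=imaging.capture(n);cv2.imwrite(f"pics/{n}0.png",im)
    c=imaging.calibration(n);print(n,c)
print(sense(),ctrl.nose_length)
E
```

```text
side {'camera_matrix': array([[576.61602074,   0.        , 320.31563864],
       [  0.        , 576.61602074, 239.03351554],
       [  0.        ,   0.        ,   1.        ]]), 'world_to_cam': array([[ 9.99673676e-01,  1.74421212e-02, -1.86631593e-02,
        -4.32314651e+02],
       [ 2.31196027e-03,  6.65826713e-01,  7.46102837e-01,
        -8.18886494e+01],
       [ 2.54400461e-02, -7.45902514e-01,  6.65569112e-01,
        -1.60703947e+03],
       [ 0.00000000e+00,  0.00000000e+00,  0.00000000e+00,
         1.00000000e+00]])}
top {'camera_matrix': array([[474.58550064,   0.        , 316.41982243],
       [  0.        , 474.58550064, 242.89256589],
       [  0.        ,   0.        ,   1.        ]]), 'world_to_cam': array([[ 1.87632261e-02, -9.99695312e-01,  1.60382202e-02,
         1.51686268e+01],
       [ 9.89173513e-01,  2.08960903e-02,  1.45255341e-01,
        -4.52427174e+02],
       [-1.45546220e-01,  1.31391238e-02,  9.89264202e-01,
        -1.31283726e+03],
       [ 0.00000000e+00,  0.00000000e+00,  0.00000000e+00,
         1.00000000e+00]])}
{'time_s': 0.1, 'joints': array([ 9.05582333e-01,  3.13409098e-01,  1.49833470e+00,  2.41000569e-05,
        1.33100592e+00, -2.23371836e-01]), 'dq': array([-0.00010874, -0.00194459, -0.00070061, -0.00097524,  0.00119651,
        0.00101384]), 'tau': array([ 1.32685473e-03, -4.12903583e+01, -2.60140657e+01, -1.80899247e-04,
        3.03463596e-03,  1.73121686e-05]), 'eef_pos': array([224.34333947, 474.40524883, 227.19454847]), 'ee_rot': array([-2.59230523e-04,  2.19131172e-01,  9.75695237e-01, -5.17332182e-04]), 'force': array([ 0.65560475, -0.46448547,  0.06832295]), 'wrist_torque': array([-0.02086978,  0.00162246, -0.02783747]), 'grip_force': 0.0, 'grip_width': 1.0005867462715035} 22.0
```

View pics/side0.png

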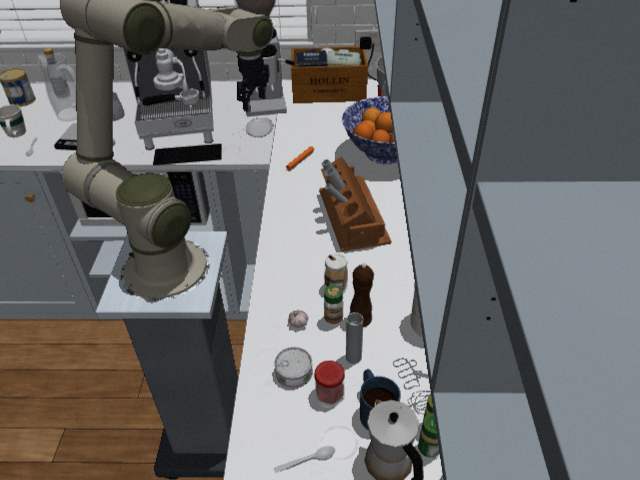

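View pics/top0.png

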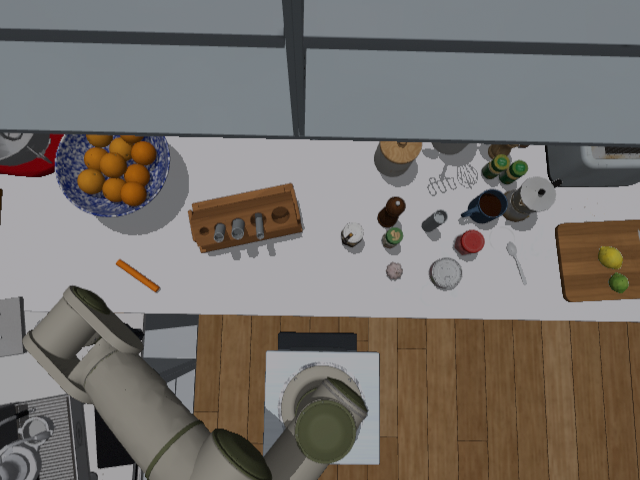

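```bash
python3 - <<'E'
import cv2,numpy as np
a=cv2.imread("pics/top0.png")[170:270,180:310];b=cv2.imread("pics/side0.png")[140:260,300:400]
a=cv2.resize(a,None,fx=4.6,fy=4.6,interpolation=cv2.INTER_CUBIC)
cv2.imwrite("pics/tc.png",a)
cv2.imwrite("pics/sc.png",cv2.resize(b,None,fx=5,fy=5,interpolation=cv2.INTER_CUBIC))
E
```

```text
(no output)
```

View pics/tc.png

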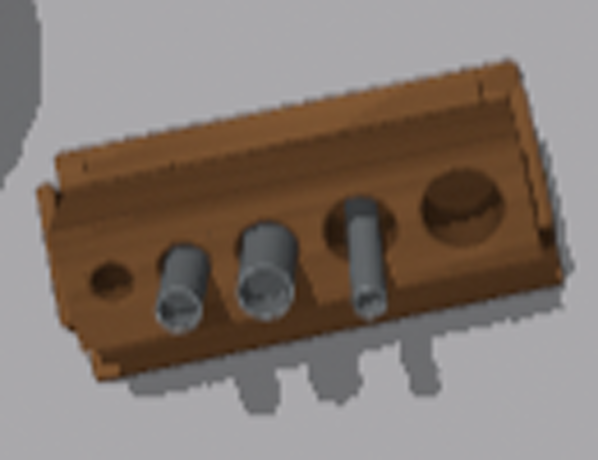

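View pics/sc.png

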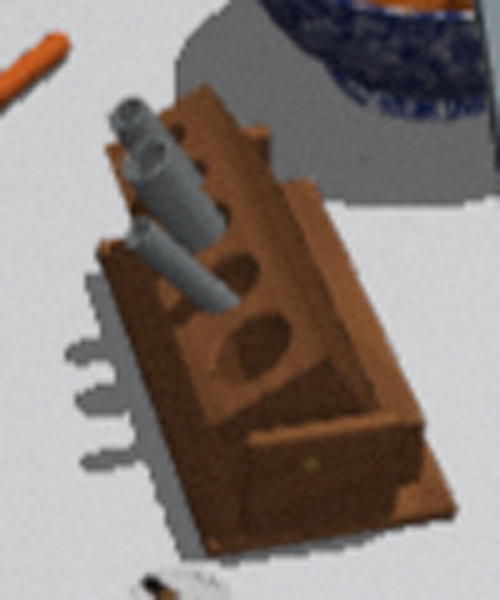

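```bash
cat > h.py <<'E'
import numpy as np,cv2
from rig import sense,imaging,ctrl
C={n:imaging.calibration(n) for n in("side","top")}
def P(n):
    c=C[n];return c["camera_matrix"]@np.diag([1,-1,-1])@c["world_to_cam"][:3]
def proj(n,X):
    q=P(n)@np.append(X,1);return q[:2]/q[2]
def tri(top,side):
    X=cv2.triangulatePoints(P("top"),P("side"),np.float64(top),np.float64(side))[:,0];X=X[:3]/X[3]
    return X,np.round([*(proj("top",X)-top),*(proj("side",X)-side)],1)
def ray(n,px,z):
    p=P(n);M=p[:,:3];c=-np.linalg.solve(M,p[:,3]);d=np.linalg.solve(M,[*px,1]);return c+d*(z-c[2])/d[2]
E
python3 - <<'E'
from h import *
np.set_printoptions(precision=1,suppress=True)
t=lambda a,b:(a/4.6+180-.4,b/4.6+170-.4); s=lambda a,b:(a/5+300-.4,b/5+140-.4)
for n,a,b in [("h48",t(462,207),s(253,347)),("h24",t(112,281),s(178,132)),("e20",t(370,301),s(137,231)),("e26",t(180,308),s(130,113)),("e32",t(266,292),s(150,157))]:
    print(n,*tri(a,b))
a=cv2.imread("pics/top0.png")[175:295,330:500];b=cv2.imread("pics/side0.png")[250:400,280:400]
a=cv2.resize(a,(170*3,360),interpolation=2);b=cv2.resize(b,(288,360),interpolation=2)
cv2.imwrite("pics/f38.png",np.hstack([a,b]))
E
```

```text
h48 [515.9 124.6 109.6] [-0.  -0.1 -0.   0. ]
h24 [471.2 325.8 115.5] [-0.2 -1.8 -1.   0.3]
e20 [451.2 171.4 155.9] [ 0.  0.  0. -0.]
e26 [445.3 275.8 164.1] [-0.1 -0.6 -0.3  0.1]
e32 [456.4 228.6 165.6] [-0.1 -1.1 -0.6  0.2]
```

View pics/f38.png

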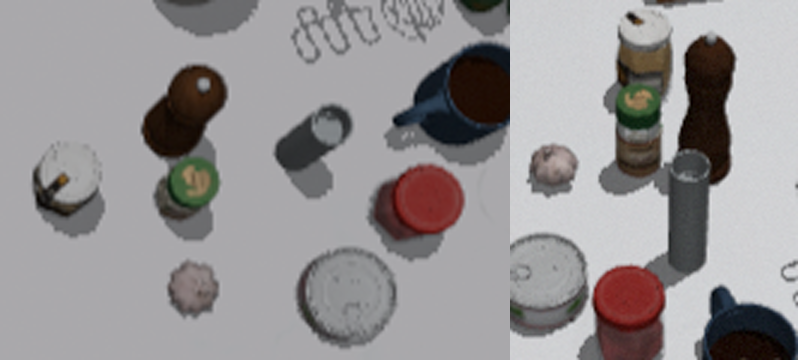

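Call:
apply_moves:
  commands:
    - [-1, 0, 0, 0, -9.4]
    - [-1, 0, 0, 0, -9.4]
    - [-1, 0, 0, 0, -9.4]
    - [-1, 0, 0, 0, -9.4]
    - [0.15, -19, -38, 0, 0]
    - [0.15, -19, -38, 0, 0]
    - [0.15, -19, -38, 0, 0]
    - [0.15, -19, -38, 0, 0]
    - [0.15, -19, -38, 0, 0]
    - [0.15, -19, -38, 0, 0]
    - [0.15, -19, -38, 0, 0]
    - [0.15, -19, -38, 0, 0]
    - [0.15, -19, -38, 0, 0]
    - [0.15, 0, 0, 0, 0]
  newtons: 30

```text
time_s: 1.85
eef_pos: [465.4, 174.9, 227.2]
ee_rot: [-0.0, -0.105, 0.994, -0.0]
force: [-0.9, 0.3, -0.7]
grip_width: 0.425
grip_force: 0.0
```

```bash
cat >> h.py <<'E'
O=np.array([516,124.6]);ps=np.radians(12.3)
R=np.array([[np.cos(ps),np.sin(ps)],[-np.sin(ps),np.cos(ps)]])
def rk(X): return np.array([*(R@(np.array(X[:2])-O)),X[2]])
def unrk(X): return np.array([*(R.T@np.array(X[:2])+O),X[2]])
np.set_printoptions(precision=2,suppress=True)
E
python3 - <<'E'
from h import *
s=sense();print(s["time_s"],rk(s["eef_pos"]),s["ee_rot"],s["grip_width"],s["joints"])
t=lambda a,b:(a/4.6+180-.4,b/4.6+170-.4)
print("h42",rk(ray("top",t(360.5,231),111)),"h24",rk(ray("top",t(112,281),111)))
print("38 top",ray("top",(440,217),140),"base",ray("top",(424,226.5),0), ray("side",(354.6,318.5),140))
E
```

```text
1.85 [-38.71  59.96 227.15] [-0.   -0.11  0.99 -0.  ] 0.4249401943363633 [ 0.12  0.25  1.58 -0.    1.31 -1.66]
h42 [ -3.34  60.72 111.  ] h24 [ -4.84 207.2  111.  ]
38 top [ 512.24 -299.3   140.  ] base [ 512.1  -290.67    0.  ] [ 516.25 -299.99  140.  ]
```

Call:
apply_moves:
  commands:
    - [0.15, 0, 0, 28, 0]
    - [0.15, 0, 0, 28, 0]
    - [0.15, 0, 0, 26, 0]
    - [0.15, 0, 0, 0, 0]
    - [0.8, 0, 0, 0, 0]
    - [0.8, 0, 0, 0, 0]
    - [0.8, 0, 0, 0, 0]
    - [0.8, 0, 0, 0, 0]

```text
time_s: 2.85
eef_pos: [464.6, 176.9, 146.5]
ee_rot: [0.001, -0.107, 0.994, 0.0]
force: [-2.1, 1.0, 6.6]
grip_width: 0.167
grip_force: 28.3
```

```bash
python3 - <<'E'
from h import *
s=sense();print(s["time_s"],rk(s["eef_pos"]),s["force"],s["grip_width"]*85,s["grip_force"])
a=imaging.capture("side")[120:240,290:420];b=imaging.capture("top")[170:270,180:310]
cv2.imwrite("pics/g1.png",np.hstack([cv2.resize(a,(432,400),interpolation=2)[:,:],cv2.resize(b,(364,400))[:,:]])[:, :800])
E
```

```text
2.85 [-39.1   62.06 146.47] [-2.1   0.99  6.61] 14.160930773208563 28.251906037330627
```

View pics/g1.png

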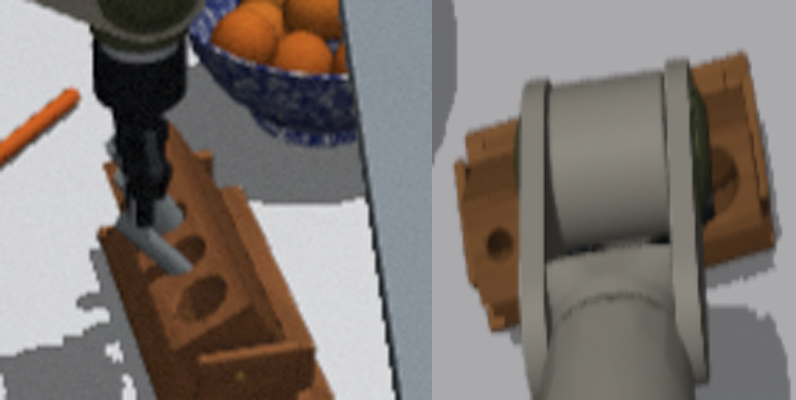

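Call:
apply_moves:
  commands:
    - [0.8, -4, 0, -2, 0]
    - [0.8, -4, 0, -2, 0]
    - [0.8, -4, 0, -3, 0]
    - [0.8, -4, 0, -3, 0]
    - [0.8, -4, 0, -3, 0]
    - [0.8, -3, 0, -2, 0]
    - [0.8, 0, 0, 0, 0]

```text
time_s: 3.82
eef_pos: [487.0, 181.7, 160.6]
ee_rot: [-0.0, -0.107, 0.994, 0.0]
force: [0.1, 0.1, -1.2]
grip_width: 0.167
grip_force: 29.6
```

```bash
python3 - <<'E'
from h import *
s=sense();print(s["time_s"],rk(s["eef_pos"]),s["force"],s["grip_width"]*85,s["grip_force"])
a=imaging.capture("side")[120:240,290:420]
cv2.imwrite("pics/g2.png",cv2.resize(a,(540,500),interpolation=2))
E
```

```text
3.825 [-16.19  62.   160.62] [ 0.06  0.06 -1.22] 14.209741373946025 29.587510228157043
```

View pics/g2.png

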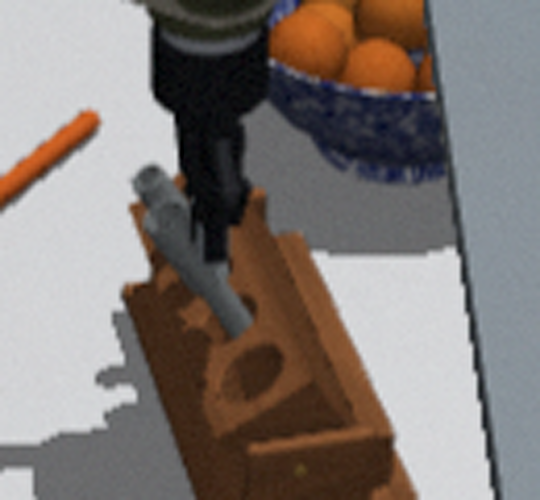

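```bash
cat >> h.py <<'E'
def onplane(n,px,y=60):
    a=rk(ray(n,px,0));b=rk(ray(n,px,200));return a+(b-a)*(y-a[1])/(b[1]-a[1])
E
python3 - <<'E'
from h import *
g1=lambda a,b:(a/3.323+290-.4,b/3.333+120-.4); g2=lambda a,b:(a/4.154+290-.4,b/4.167+120-.4)
for p in [g1(125,222),g1(180,263),g1(148,215),g2(160,224),g2(240,328),g2(213,255)]: print(onplane("side",p,60))
E
```

```text
[-52.69  60.   153.95]
[ -4.51  60.   102.14]
[-32.76  60.   158.02]
[-49.67  60.   197.45]
[  6.18  60.   101.04]
[-13.39  60.   166.35]
```

Call:
apply_moves:
  commands:
    - [0.8, 5, 0, -8.7, 0]
    - [0.8, 10, 0, -17.3, 0]
    - [0.8, 10, 0, -17.3, 0]
    - [0.8, 10, 0, -17.3, 0]
    - [0.8, 10, 0, -17.3, 0]
    - [0.8, 0, 0, -30, 0]
    - [0.8, 0, 0, -30, 0]
    - [0.8, 0, 0, 0, 0]

```text
time_s: 4.88
eef_pos: [443.2, 172.2, 300.8]
ee_rot: [0.002, -0.107, 0.994, 0.0]
force: [0.1, 0.5, -1.5]
grip_width: 0.165
grip_force: 29.4
```

```bash
python3 - <<'E'
from h import *
s=sense();print(s["time_s"],rk(s["eef_pos"]),s["force"],s["grip_width"]*85,s["grip_force"])
a=imaging.capture("side")[90:240,290:420]
cv2.imwrite("pics/g3.png",cv2.resize(a,None,fx=4,fy=4,interpolation=2))
E
```

```text
4.875 [-61.01  62.01 300.82] [ 0.13  0.54 -1.5 ] 14.054807955890912 29.37606543302536
```

View pics/g3.png

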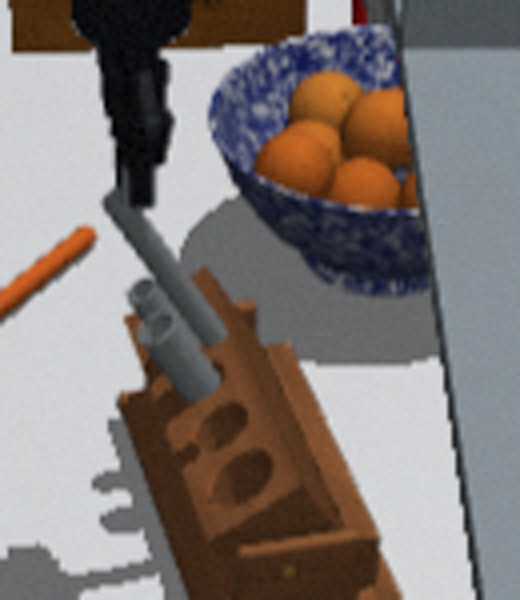

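```bash
python3 - <<'E'
from h import *
g=lambda a,b:(a/4+290-.4,b/4+90-.4)
a=onplane("side",g(112,200),62);b=onplane("side",g(211,338),62);print(a,b,np.linalg.norm(a-b),np.degrees(np.arctan2(b[0]-a[0],a[2]-b[2])))
E
```

```text
[-76.43  62.   308.31] [ -8.83  62.   187.14] 138.74503724811785 29.158118750162657
```

Call:
apply_moves:
  commands:
    - [0.8, 0, 12, -10, 0]
    - [0.8, 0, 24, 0, 0]
    - [0.8, 0, 24, 0, 0]
    - [0.8, 0, 24, 0, 0]
    - [0.8, 0, 24, 0, 0]
    - [0.8, 0, 24, 0, 0]
    - [0.8, 0, 12, 0, 0]
    - [0.8, 0, 0, 30, 0]
    - [0.8, 0, 0, 30, 0]
    - [0.8, 0, 0, 0, 0]

```text
time_s: 6.18
eef_pos: [411.3, 312.5, 247.0]
ee_rot: [-0.002, -0.107, 0.994, -0.001]
force: [-0.3, 0.6, -0.4]
grip_width: 0.169
grip_force: 30.4
```

```bash
python3 - <<'E'
from h import *
s=sense();print(s["time_s"],rk(s["eef_pos"]),s["force"],s["grip_width"]*85,s["grip_force"])
a=imaging.capture("side")[90:240,290:420]
cv2.imwrite("pics/g4.png",cv2.resize(a,None,fx=4,fy=4,interpolation=2))
for y,h in((0,"48"),(60,"42"),(114,"36"),(162,"30"),(204,"24")):print(h,(proj("side",unrk([-2,y,111]))-[289.6,89.6])*4)
E
```

```text
6.175 [-62.24 205.87 247.  ] [-0.28  0.63 -0.43] 14.381350712644618 30.362330675125122
48 [239.65 476.46]
42 [220.18 425.39]
36 [203.52 381.69]
30 [189.35 344.53]
24 [177.42 313.23]
```

View pics/g4.png

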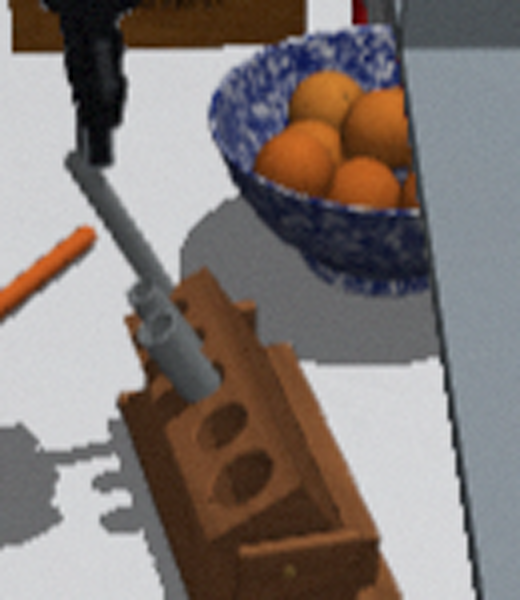

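```bash
python3 - <<'E'
from h import *
g=lambda a,b:(a/4+290-.4,b/4+90-.4)
im=cv2.imread("pics/g4.png")
for r in (180,200,220,240,260,270): 
    print(r, [''.join('%4d'%v for v in im[r,70:190:4].mean(1))])
for y in(204,206):
  a=onplane("side",g(80,161),y);b=onplane("side",g(155,282),y);d=b-a;print(a,b,np.degrees(np.arctan2(d[0],-d[2])),"s",[p[0]*.866+p[2]*.5 for p in(a,b)])
E
```

```text
180 [' 196 117  63  61  65  70  70  68  76 140 210 213 209 211 207 209 209 208 212 210 210 209 209 210 207 210 209 213 211 211']
200 [' 211 211 210 210 170  55  55  65  70  80  87 100 132 196 213 210 210 208 208 210 210 211 210 211 209 210 211 210 209 211']
220 [' 211 209 213 209 208 212 207 185 118  50  63  70  78  83  96 123 173 216 210 209 212 211 210 210 211 210 211 209 210 207']
240 [' 113 109 112 101  93  83 118 188 212 209 197 117  55  64  68  73  81  94 117 173 204 212 212 212 211 211 212 212 195 116']
260 ['  62  72 109 158 207 212 209 211 211 209 211 209 210 202 143  63  62  71  75  80  93 110 158 210 210 213 211 187  96 104']
270 [' 190 216 212 210 210 210 210 209 209 212 209 211 209 212 211 197 117  60  65  69  77  88 100 128 195 209 207 184  99 105']
[-73.22 204.   254.07] [-19.21 204.   142.09] 25.74735900867911 s [np.float64(63.62915509491443), np.float64(54.408066312639136)]
[-72.89 206.   252.86] [-18.8  206.   140.71] 25.74735900867911 s [np.float64(63.308477599282085), np.float64(54.07446663354422)]
```

Call:
apply_moves:
  commands:
    - [0.8, -3.6, 0, 8.3, 0]
    - [0.8, -4.5, 0, 7.8, 0]
    - [0.8, -3, 0, 5.2, 0]
    - [0.8, 0, 0, 0, 0]

```text
time_s: 6.72
eef_pos: [422.8, 315.3, 228.4]
ee_rot: [-0.0, -0.107, 0.994, 0.0]
force: [-5.4, -1.7, 9.9]
grip_width: 0.165
grip_force: 30.9
```

```bash
python3 - <<'E'
from h import *
s=sense();print(s["time_s"],rk(s["eef_pos"]),R@s["force"][:2],s["force"][2],s["wrist_torque"],s["grip_width"]*85,s["grip_force"])
E
```

```text
6.725 [-50.39 206.2  228.4 ] [-5.64 -0.55] 9.910156569515493 [-0.28  1.1  -0.02] 14.054837928526295 30.93847095966339
```

Call:
apply_moves:
  commands:
    - [0.8, 0, 1.2, 0, 0]
    - [0.8, 0, 1.2, 0, 0]
    - [0.8, 0, 0, 0, 0]

```text
time_s: 7.1
eef_pos: [422.4, 317.7, 228.5]
ee_rot: [0.0, -0.107, 0.994, 0.0]
force: [-5.5, -2.1, 9.4]
grip_width: 0.164
grip_force: 31.0
```

Call:
apply_moves:
  commands:
    - [0.8, 1.3, 0, 0.8, 0]
    - [0.8, 0, 0, 0, 0]

```text
time_s: 7.35
eef_pos: [421.0, 317.3, 227.7]
ee_rot: [0.0, -0.107, 0.994, 0.0]
force: [-6.8, -0.9, 9.8]
grip_width: 0.17
grip_force: 30.6
```

Call:
apply_moves:
  commands:
    - [0.8, 1.3, 0, 0.8, 0]
    - [0.8, 0, 0, 0, 0]

```text
time_s: 7.6
eef_pos: [419.7, 317.1, 226.9]
ee_rot: [0.0, -0.107, 0.994, 0.0]
force: [-5.4, -1.6, 9.2]
grip_width: 0.168
grip_force: 30.3
```

```bash
python3 - <<'E'
from h import *
im=cv2.imread("pics/top0.png").astype(int)
print("top hole24, cols 196..213");
for r in range(222,242): print(r,im[r,196:214,2])
s=imaging.capture("side");cv2.imwrite("pics/g5.png",s)
g=s.astype(int).sum(2)//3
print("side")
for r in range(126,172,3): print(r,g[r,303:345])
st=sense();print(rk(st["eef_pos"]))
E
```

```text
top hole24, cols 196..213
222 [100 100 100 102 103 103 103 105 105 105 106 104 104 105 104 105 103 104]
223 [102 102 103 105 104 104 104 104 104 104 103 103 103 104 105 106 106 107]
224 [103 103 102 102 101 102 103 103 103 103 104 104 106 107 106 107 108 109]
225 [102 101 102 101 102 103 103 105 106 106 107 108 108 109 109 109 109 109]
226 [103 103 103 105 106 106 106  93  94 102 108 108 110 110 109 110 109 106]
227 [105 106 107 108 106  93  78  63  64  74  84  99 109 109 106 105 104 100]
228 [107 108 109 107  86  60  44  47  47  49  55  76 100 108 103 101 102  99]
229 [108 107  99  95  54  38  42  46  49  52  51  57  82 101 102 102 103 102]
230 [108 107 101  82  40  39  41  45  49  50  52  53  63  97 104 105 105 104]
231 [108 108 106  76  38  41  42  44  46  49  51  51  72  99 105 104 105 106]
232 [107 106 104  84  54  43  44  45  48  68  70  72  78 104 107 106 108 109]
233 [103 102 102  91  65  53  61  66  71  82  84  84  90 108 109 110 110 109]
234 [ 99 101 101  99  90  81  70  77  81  85  86  97 108 111 109 110 109 108]
235 [102 103 105 105 105 102  99  95  93  97 107 109 110 108
[... 2629 characters left out ...]
09 213 211 210 211 209 209 211 211 210 209 211 205
 188 150  89  76  73  76  79 102 102  93  80  82  93 102  95  77  71  69
  71  72  69  65  66  60]
165 [210 212 210 210 208 209 209 209 210 209 208 207 211 210 209 210 212 206
 199 117  91  87  78  79  74  79  87  94 103  94  81  86  93 103  97  71
  72  72  70  66  67  65]
168 [209 209 209 206 210 208 211 211 209 209 207 209 211 209 209 208 212 204
 181 159 106  55  51  64  80  86  86  78  82  95 106 102  87  87  69  73
  75  72  73  73  69  66]
171 [212 209 211 208 211 206 208 210 209 209 207 209 211 210 209 212 207 204
 167  74  75  83 108  86  85  68  72  70  70  80 110 103 105 100  91  71
  66  68  74  74  73  74]
[-53.04 208.52 226.95]
```

```bash
python3 - <<'E'
from h import *
for y in(206,208.5):
  a=onplane("side",(316.5,141),y);b=onplane("side",(327.2,156),y);d=b-a;u=d/np.linalg.norm(d)
  print(a,b,np.degrees(np.arctan2(d[0],-d[2])),"s",[p[0]*.866+p[2]*.5 for p in(a,b)])
  t=onplane("side",(310.5,133.5),y); print("tip",t,"bottom",t+140*u)
for z in(109,111,113):print(z,rk(ray("top",(203.7,230.8),z)),rk(ray("top",(280.2,214.7),z)))
E
```

```text
[-53.59 206.   212.77] [-22.18 206.   155.92] 28.915556402774566 s [np.float64(59.98127164748119), np.float64(58.75130654620364)]
tip [-70.63 206.   240.44] bottom [ -2.94 206.   117.89]
[-53.14 208.5  211.18] [-21.68 208.5  154.23] 28.91555640277456 s [np.float64(59.57460461405336), np.float64(58.34248797825437)]
tip [-70.21 208.5  238.9 ] bottom [ -2.52 208.5  116.35]
109 [ -4.59 208.27 109.  ] [ -0.55  -0.3  109.  ]
111 [ -5.02 207.9  111.  ] [ -0.98  -0.34 111.  ]
113 [ -5.44 207.53 113.  ] [ -1.42  -0.38 113.  ]
```

Call:
apply_moves:
  commands:
    - [0.8, 1.3, 0.8, 0.8, 0]
    - [0.8, 0, 0, 0, 0]

```text
time_s: 7.9
eef_pos: [418.2, 317.6, 226.1]
ee_rot: [-0.0, -0.107, 0.994, 0.0]
force: [-5.4, -2.2, 10.1]
grip_width: 0.17
grip_force: 30.0
```

Call:
apply_moves:
  commands:
    - [0.8, 1.3, 0, 0.8, 0]
    - [0.8, 0, 0, 0, 0]

```text
time_s: 8.15
eef_pos: [416.9, 317.3, 225.3]
ee_rot: [-0.0, -0.107, 0.994, 0.0]
force: [-6.4, -2.3, 9.5]
grip_width: 0.172
grip_force: 29.7
```

Call:
apply_moves:
  commands:
    - [0.8, 1.3, 0, 0.8, 0]
    - [0.8, 0, 0, 0, 0]

```text
time_s: 8.4
eef_pos: [415.6, 317.0, 224.5]
ee_rot: [-0.0, -0.107, 0.994, 0.0]
force: [-6.8, -1.9, 10.5]
grip_width: 0.169
grip_force: 29.4
```

```bash
cat >> h.py <<'E'
def tube(y,x0,r0=140,r1=156,im=None):
    "tube line in side view against the white counter; x0 = column near its centre on row r0"
    g=(imaging.capture("side") if im is None else im).astype(float).mean(2);L=[];c=x0
    for r in range(r0,r1+1):
        row=g[r];l=int(c)
        while row[l]<140:l-=1
        rr=int(c)
        while row[rr]<140:rr+=1
        lo=l+(row[l]-140)/(row[l]-row[l+1]);hi=rr-(row[rr]-140)/(row[rr]-row[rr-1])
        c=(lo+hi)/2;L.append((r,c));c+=.65
    L=np.array(L);k=np.polyfit(L[:,0],L[:,1],1)
    a=onplane("side",(np.polyval(k,r0),r0),y);b=onplane("side",(np.polyval(k,r1),r1),y);d=b-a
    return k,a,b,np.degrees(np.arctan2(d[0],-d[2])),[p[0]*.866+p[2]*.5 for p in(a,b)]
E
python3 - <<'E'
from h import *
print(tube(208,316,140,156,cv2.imread("pics/g5.png")))
im=imaging.capture("side");cv2.imwrite("pics/g6.png",im)
print(tube(208,314,140,156,im));g=im.astype(int).sum(2)//3
for r in range(129,142,2): print(r,g[r,303:325])
print(rk(sense()["eef_pos"]))
E
```

```text
(array([  0.71, 215.73]), array([-55.99, 208.  , 215.3 ]), array([-22.54, 208.  , 154.68]), np.float64(28.89048988461411), [np.float64(59.16511838768105), np.float64(57.823725964020255)])
(array([  0.77, 205.68]), array([-60.92, 208.  , 215.99]), array([-24.69, 208.  , 155.  ]), np.float64(30.712975647627133), [np.float64(55.23999894309834), np.float64(56.121825285301554)])
129 [210 207 209 208 210 209 207 192  28  51  55  11  17  12  13  26  90 182
 208 211 208 211]
131 [209 207 210 210 209 207 208 190  28  40  65  14  13  14   9  26  90 184
 209 209 211 209]
133 [209 210 210 210 209 201 178 154  72  61  68  21  16  14  15  25  95 187
 210 211 211 209]
135 [211 209 207 210 200 133  72  72  66  63  69  24   8  15   4  22  84 185
 210 210 209 209]
137 [211 210 210 208 197  91  60  66  74  70  71  50  53  49  65 104 127 196
 209 211 212 210]
139 [210 209 209 209 207 203 147  51  63  67  72  72  72  65  98 193 210 209
 211 209 210 210]
141 [207 209 207 211 211 209 208 175  84  59  64  73  73  74  80 108 144 193
 211 209 209 209]
[-57.04 209.34 224.54]
```

Call:
apply_moves:
  commands:
    - [0.8, 3, 0, -5.2, 0]
    - [0.8, 3, 0, 1.7, 0]
    - [0.8, -1.5, 0, 2.6, 0]
    - [0.8, -1.5, 0, 2.6, 0]
    - [0.8, -1, 0, 1.7, 0]
    - [0.8, 0, 0, 0, 0]

```text
time_s: 9.2
eef_pos: [414.1, 316.9, 222.0]
ee_rot: [0.001, -0.107, 0.994, 0.001]
force: [-7.0, -2.9, 17.2]
grip_width: 0.17
grip_force: 32.4
```

```bash
python3 - <<'E'
from h import *
im=imaging.capture("side")
print(tube(208,312,140,156,im));s=sense()
X=rk(s["eef_pos"]);print(X,X[0]*.866+X[2]*.5,-.5*X[0]+.866*X[2],R@s["force"][:2],s["force"][2])
E
```

```text
(array([  0.68, 216.49]), array([-66.14, 208.  , 216.73]), array([-34.46, 208.  , 156.45]), np.float64(27.721404446627048), [np.float64(51.08914844185783), np.float64(48.381145806774335)])
[-58.63 209.58 221.98] 60.212238030358776 221.54680655404056 [-6.85 -1.16] 18.239116359595837
```

Call:
apply_moves:
  commands:
    - [0.8, 3.5, 0, -6.1, 0]
    - [0.8, -3.5, 0, -2, 0]
    - [0.8, -1.5, 0, 2.6, 0]
    - [0.8, -1, 0, 1.7, 0]
    - [0.8, -0.5, 0, 0.9, 0]
    - [0.8, 0, 0, 0, 0]

```text
time_s: 10.0
eef_pos: [417.0, 317.2, 222.6]
ee_rot: [-0.0, -0.107, 0.994, -0.0]
force: [0.3, -0.2, -1.8]
grip_width: 0.165
grip_force: 29.8
```

```bash
cat > q.py <<'E'
from h import *
import sys
im=imaging.capture("side");k,a,b,t,s_=tube(208,float(sys.argv[1]),140,156,im);s=sense()
X=rk(s["eef_pos"]);u=(b-a)/np.linalg.norm(b-a)
print("tilt %.1f"%t,"s",np.round(s_,1),"X",X,"TCP s,n",X[0]*.866+X[2]*.5,-.5*X[0]+.866*X[2],"F",R@s["force"][:2],s["force"][2])
E
python3 q.py 313
```

```text
tilt 28.5 s [54.6 52.7] X [-55.73 209.23 222.73] TCP s,n 63.098499765952404 220.74819362447099 F [-0.86 -0.44] -0.5056509845038717
```

Call:
apply_moves:
  commands:
    - [0.8, -1.5, 0, 2.6, 0]
    - [0.8, -1.5, 0, 2.6, 0]
    - [0.8, 0, 0, 0, 0]

```text
time_s: 10.42
eef_pos: [419.9, 317.7, 217.3]
ee_rot: [-0.0, -0.107, 0.994, -0.0]
force: [0.2, -0.4, -0.7]
grip_width: 0.17
grip_force: 29.8
```

```bash
python3 q.py 314
```

```text
tilt 27.9 s [55.1 52.6] X [-52.73 209.21 217.43] TCP s,n 63.04786252961205 214.6583721109799 F [0.38 0.26] -1.8417853140496572
```

Call:
apply_moves:
  commands:
    - [0.8, -3, 0, 5.2, 0]
    - [0.8, -3, 0, 5.2, 0]
    - [0.8, -3, 0, 5.2, 0]
    - [0.8, 0, 0, 0, 0]

```text
time_s: 10.98
eef_pos: [428.8, 319.6, 201.4]
ee_rot: [-0.0, -0.107, 0.994, -0.0]
force: [-0.5, -0.2, -0.5]
grip_width: 0.171
grip_force: 29.8
```

```bash
python3 q.py 319
```

```text
tilt 19.7 s [61.7 50.5] X [-43.7  209.18 201.75] TCP s,n 63.03332406564752 196.56488960697982 F [-0.06 -0.24] -0.24319727719362705
```

Call:
apply_moves:
  commands:
    - [0.3, 0, 0, 0, 0]
    - [0.3, 0, 0, 0, 0]
    - [0.3, 0, 0, 0, 0]
    - [0.3, 0, 0, -25, 0]
    - [0.3, 0, 0, -25, 0]
    - [0.3, 0, 0, 0, 0]

```text
time_s: 11.78
eef_pos: [429.3, 320.0, 253.5]
ee_rot: [0.002, -0.107, 0.994, 0.001]
force: [0.2, 0.1, -0.5]
grip_width: 0.351
grip_force: 0.0
```

```bash
python3 - <<'E'
from h import *
im=imaging.capture("side");cv2.imwrite("pics/s7.png",im);t=imaging.capture("top");cv2.imwrite("pics/t7.png",t)
cv2.imwrite("pics/v7.png",np.hstack([cv2.resize(im[90:240,290:410],None,fx=3.3,fy=3.3,interpolation=2),cv2.resize(t[170:300,180:300],None,fx=3.3,fy=495/130,interpolation=2)]))
print(rk(sense()["eef_pos"]))
# expected home tip of 20 in both views, and of neighbours, for numeric checks
for y,d in((206,64),(206,114)): 
    X=unrk([-4-.5*d,y,111+.866*d]);print(d,proj("side",X),proj("top",X))
g=im.astype(int).sum(2)//3
for r in range(136,168,3): print(r,g[r,306:340])
E
```

```text
[-43.95 209.16 251.2 ]
64 [322.64 153.62] [201.64 238.72]
114 [314.04 142.2 ] [199.33 245.91]
136 [206 208 209 209 207 208 211 208 206 209 209 209 209 209 208 209 210 209
 209 209 212 210 209 207 210 210 209 209 212 207 210 206 208 210]
139 [208 208 211 206 205 207 210 209 207 209 211 208 210 207 211 209 210 210
 209 208 210 210 211 210 211 209 208 210 208 208 207 207 209 208]
142 [207 207 208 207 210 206 209 210 209 206 210 209 209 209 209 211 210 210
 211 211 210 211 212 210 210 207 210 212 210 208 208 209 210 210]
145 [207 209 211 211 207 197 207 207 207 199 209 208 209 210 210 210 211 207
 210 209 210 208 211 210 210 208 208 209 210 210 211 209 204 161]
148 [201 175 127 107 110 104  82  72  67  57  73 123 186 207 211 209 210 211
 210 210 209 210 210 212 213 210 210 212 209 209 197 105 104 106]
151 [115 111 104  96  83  59  58  67  65  70  72  75  93 112 152 192 209 211
 209 210 211 210 214 213 210 211 210 213 205 164 108 106 106 105]
154 [ 75  71  65  82 110 170 209 205 165  91  57  65  70  81  91 100 115 150
 190 210 207 210 211 211 210 208 208 208 197 103 104 103 105 105]
157 [102 176 210 210 208 209 211 210 208 210 202 146  67  62  66  73  81  94
 102 115 151 192 209 208 209 210 212 210 199 100 100 101  99  90]
160 [208 209 211 209 210 212 208 209 209 207 208 210 208 201 147  71  65  78
  90  84  62  67 100 143 201 210 208 206 173  82  76  71  71  69]
163 [208 209 211 210 211 209 206 209 210 211 209 209 211 210 204 166 103  98
  68  70  76  92  98 100 103 103  95  82  77  72  72  70  73  67]
166 [209 210 211 209 207 210 210 211 209 209 211 210 211 209 208 204 162  91
  60  66  68  68  80  85  91  95 101 102  91  64  43  64  75  71]
```

```bash
python3 - <<'E'
from h import *
for p in((313.5,150),(318.7,154),(321.5,157)):print(onplane("side",p,206))
im=cv2.imread("pics/s7.png");i5=cv2.imread("pics/side0.png")
print(im[147:160:2,300:326].astype(int).mean(2).astype(int))
E
```

```text
[-63.34 206.   183.13]
[-47.98 206.   166.84]
[-39.66 206.   154.95]
[[209 208 211 209 209 208 210 205 175 115 106 110 100  84  61  66 112 185
  208 208 211 209 212 209 208 212]
 [207 207 206 209 207 185 173 130 111 111 104  85  67  68  69  58  69  80
  135 195 209 211 213 208 210 210]
 [208 211 203 173 117 107 115 111 104  96  83  59  58  67  65  70  72  75
   93 112 152 192 209 211 209 210]
 [185 177 132 108 111 108  99  87  73  61  69 103 164 165  88  62  67  74
   80  93  99 114 148 191 211 212]
 [110 113 111 104  96  78  54  67  88 118 172 208 211 210 205 160  70  62
   71  74  82  90  99 112 152 194]
 [106  96  88  74  60  71 102 176 210 210 208 209 211 210 208 210 202 146
   67  62  66  73  81  94 102 115]
 [ 70  60  67  86 117 179 210 210 208 210 211 208 210 209 211 210 210 207
  199 149  68  61  67  74  95  98]]
```

View pics/v7.png

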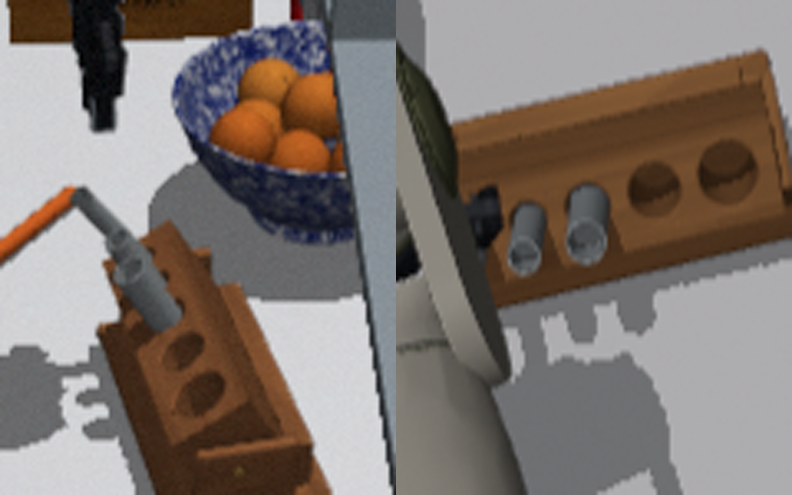

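Call:
apply_moves:
  commands:
    - [0.45, 8, 0, 0, 0]
    - [0.45, 8, 0, 15, 0]
    - [0.45, 0, 0, 15, 0]
    - [0.45, 0, 0, 15, 0]
    - [0.45, 0, 0, 10, 0]
    - [0.45, 0, 0, 7, 0]
    - [0.45, 0, 0, 0, 0]

```text
time_s: 12.75
eef_pos: [413.1, 316.3, 189.7]
ee_rot: [-0.0, -0.107, 0.994, -0.0]
force: [0.4, -1.0, -0.6]
grip_width: 0.277
grip_force: 0.0
```

Call:
apply_moves:
  commands:
    - [0.9, 0, 0, 0, 0]
    - [0.9, 0, 0, 0, 0]
    - [0.9, 0, 0, 0, 0]

```text
time_s: 13.12
eef_pos: [413.2, 316.3, 190.2]
ee_rot: [0.0, -0.107, 0.994, 0.0]
force: [-0.6, 0.5, -0.0]
grip_width: 0.051
grip_force: 0.0
```

```bash
python3 - <<'E'
from h import *
print(rk(sense()["eef_pos"]))
im=imaging.capture("side");print(im[141:162:2,300:330].astype(int).mean(2).astype(int))
E
```

```text
[-59.61 209.24 190.22]
[[209 209 206 207 208 209 210 208 208 207 173  44  66  19  12  12  15  28
   90 184 211 209 209 208 209 209 208 210 210 210]
 [210 209 208 210 210 210 208 209 208 212 192  46  67  26   2   7  18  21
   80 182 209 209 208 209 211 211 212 210 208 209]
 [210 209 209 209 209 207 208 208 209 209 198 118  70  30   8  12   4  18
   86 186 212 210 210 211 210 209 210 211 210 210]
 [209 209 211 210 208 208 211 205 175 117 109 110  75  62  56  64  78 124
  184 210 213 211 211 207 211 213 212 212 212 210]
 [208 209 211 207 204 185 172 132 111 113 103  87  70  71  67  62  67  79
  141 194 208 207 211 211 210 211 209 210 211 212]
 [211 209 205 177 115 108 114 109 103  93  79  62  61  63  66  72  75  75
   99 112 151 195 210 211 210 211 209 212 208 211]
 [188 175 133 108 112 111 102  89  69  62  71 102 167 162  89  62  68  72
   79  94 101 114 151 196 209 211 211 210 211 211]
 [107 113 109 106  94  78  54  68  86 116 174 209 211 208 205 159  69  61
   69  69  83  90 101 115 150 192 210 210 210 209]
 [109  97  85  73  61  72 107 175 209 209 211 208 210 211 210 209 201 147
   69  59  66  74  78  94 104 112 151 195 212 212]
 [ 70  66  64  86 116 177 210 211 209 208 211 210 210 209 210 212 211 210
  203 149  69  62  66  73  95  95  88 101 151 193]
 [ 59 105 174 210 210 210 208 209 210 209 210 209 211 211 209 212 209 211
  208 211 204 148  84  88  78  74  67  67  92 108]]
```

```bash
python3 - <<'E'
from h import *
X=rk(sense()["eef_pos"])
for dz in(0,-10,-22):print(dz,proj("side",unrk(X+[0,0,dz])),proj("side",unrk(X+[0,-14,dz])))
print(onplane("side",(314.5,146),209),onplane("side",(314.5,146),195))
E
```

```text
0 [314.46 147.23] [315.36 149.77]
-10 [314.55 150.1 ] [315.44 152.65]
-22 [314.65 153.52] [315.54 156.07]
[-59.45 209.   194.58] [-61.9  195.   203.66]
```

Call:
apply_moves:
  commands:
    - [0.9, 0, 0, 3, 0]
    - [0.9, 0, 0, 3, 0]
    - [0.9, 0, 0, 0, 0]

```text
time_s: 13.55
eef_pos: [413.3, 316.5, 185.0]
ee_rot: [0.001, -0.107, 0.994, 0.0]
force: [-2.9, -0.9, 9.2]
grip_width: 0.05
grip_force: 4.6
```

Call:
apply_moves:
  commands:
    - [0.9, -1, 0, 3, 0]
    - [0.9, -2, 0, 3, 0]
    - [0.9, 0, 0, 0, 0]

```text
time_s: 13.92
eef_pos: [417.0, 317.4, 180.3]
ee_rot: [0.002, -0.107, 0.994, 0.001]
force: [-2.9, -1.4, 16.6]
grip_width: 0.05
grip_force: 8.3
```

```bash
python3 - <<'E'
from h import *
print(rk(sense()["eef_pos"]))
im=imaging.capture("side");print(im[145:164:2,306:330].astype(int).mean(2).astype(int))
E
```

```text
[-55.69 209.49 180.29]
[[210 210 208 209 207 181  63  63  46  16  10  17  16  58 147 211 210 210
  209 209 210 209 209 210]
 [210 203 175 116 105 105  87  64  49  16  14  15  23  52 136 212 209 211
  210 209 211 210 210 212]
 [175 129 112 111 108 100  88  72  60  47  51  50  55 108 186 211 207 208
  210 212 211 212 210 212]
 [114 109 108  96  81  63  57  61  69  69  73  72  70  85 147 192 209 211
  211 210 212 211 213 210]
 [100  87  70  57  71 101 157 110  55  59  67  71  73  79 102 116 164 200
  210 212 212 211 212 210]
 [ 55  69  84 120 171 210 211 203 181 113  58  65  71  75  81  97 103 119
  167 202 212 211 208 213]
 [106 175 210 210 212 210 210 210 209 202 164  85  54  65  69  74  84  96
  104 118 164 201 209 209]
 [211 210 211 209 208 211 209 209 210 210 211 203 159  85  57  64  67  78
   99 100  89 118 186 209]
 [210 209 209 210 210 211 210 211 209 212 211 210 211 203 163  88  87  86
   75  74  69  71  95 123]
 [209 210 210 209 211 212 212 208 212 209 211 211 209 210 204 167 103  98
   70  71  78  94  97  99]]
```

Call:
apply_moves:
  commands:
    - [0.9, 0, 0, -12, 0]
    - [0.4, 0, 0, 0, 0]
    - [0.4, 0, 0, 0, 0]
    - [0.4, -1.5, 0, 6, 0]
    - [0.4, 0, 0, 6, 0]
    - [0.4, 0, 0, 6, 0]
    - [0.4, 0, 0, 6, 0]
    - [0.4, 0, 0, 0, 0]

```text
time_s: 14.98
eef_pos: [417.3, 317.2, 165.5]
ee_rot: [-0.0, -0.107, 0.994, -0.0]
force: [-0.1, 0.1, 0.3]
grip_width: 0.303
grip_force: 0.0
```

No contact on the way down; close.

Call:
apply_moves:
  commands:
    - [0.9, 0, 0, 0, 0]
    - [0.9, 0, 0, 0, 0]
    - [0.9, 0, 0, 0, 0]
  newtons: 30

```text
time_s: 15.35
eef_pos: [417.5, 317.3, 166.2]
ee_rot: [0.0, -0.107, 0.994, 0.0]
force: [-0.1, -0.8, -0.2]
grip_width: 0.054
grip_force: 0.0
```

```bash
python3 - <<'E'
from h import *
print(rk(sense()["eef_pos"]))
im=imaging.capture("side");cv2.imwrite("pics/s8.png",im);print(im[143:172:2,306:336].astype(int).mean(2).astype(int))
E
```

```text
[-55.15 209.25 166.15]
[[208 207 210 209 211 194  98  15  13  12  15  15  18  19  15  10  86 190
  210 209 211 210 211 210 207 210 210 209 210 209]
 [209 208 209 210 205 187 106  45  28   9   0   8  13  34  97 170 188 209
  211 208 211 211 210 210 209 210 212 210 210 210]
 [208 201 175 112 104 106  62  56  67  11  14  15  17  30 115 210 211 211
  211 210 211 208 209 209 212 209 211 210 209 209]
 [174 130 111 112 107  98  69  52  67  15  15  18  10  30 115 210 209 209
  212 211 210 209 211 209 212 209 210 211 211 204]
 [112 110 101  97  79  68  62  51  64  14  17  12   6  32 114 210 211 211
  210 211 211 212 210 210 211 211 212 211 206 163]
 [100  85  76  61  72 104 169 165  68  42  53  70  71  61  95 129 102 142
  181 209 210 211 210 211 211 210 211 211 196 103]
 [ 52  65  85 119 176 207 211 212 209 212 207 206 184 121  70  71  84 101
  109 150 192 212 212 210 211 210 210 211 197 103]
 [103 177 209 211 210 209 209 210 208 210 210 207 182 112  92  77  78  79
   88  92 107 150 203 210 212 210 211 211 196 103]
 [210 208 212 211 209 210 209 208 210 210 209 209 209 205 158  68  60  71
   90  89  84  91 122 188 211 213 210 212 197  98]
 [212 210 208 207 210 209 208 211 208 208 208 209 211 211 211 197 100  86
   78  72  67  69  96 103 147 187 183 163 110  79]
 [209 211 208 212 210 209 209 208 212 207 209 208 209 210 207 167 107 100
   70  71  78  95  99  98 102 102  92  82  74  74]
 [210 210 211 210 212 209 211 209 211 210 210 209 209 211 210 198 122  93
   87  77  80  75  79  88  95 102 103 103  78  41]
 [210 211 209 211 211 210 209 208 211 210 211 211 210 207 209 210 199 119
   48  57  62  67  77  89  91  97 105 100  97  87]
 [210 209 211 209 211 210 210 211 208 208 211 210 210 212 200 110  72  72
   67  56  71  87  85  72  64  61  64 107 104  96]
 [210 210 211 212 209 209 208 209 209 210 211 212 210 210 205 166  72  74
   82 109  88  81  73  71  72  68  79 108 101 102]]
```

Call:
apply_moves:
  commands:
    - [0.9, -2, 0, 3, 0]
    - [0.9, 0, 0, 3, 0]
    - [0.9, 0, 0, 0, 0]

```text
time_s: 15.78
eef_pos: [419.3, 317.6, 159.6]
ee_rot: [-0.0, -0.107, 0.994, -0.0]
force: [0.2, -0.1, 0.6]
grip_width: 0.046
grip_force: 0.0
```

Call:
apply_moves:
  commands:
    - [0.9, -1, 0, 3, 0]
    - [0.9, -1, 0, 3, 0]
    - [0.9, 0, 0, 0, 0]

```text
time_s: 16.15
eef_pos: [420.7, 318.6, 156.5]
ee_rot: [-0.0, -0.107, 0.994, 0.0]
force: [-14.1, -3.8, 24.1]
grip_width: 0.051
grip_force: 13.8
```

Call:
apply_moves:
  commands:
    - [0.9, 1, 0, -10, 0]
    - [0.9, 0, 0, -25, 0]
    - [0.9, 0, 0, -40, 0]
    - [0.9, 0, -40, -20, 0]
    - [0.9, 0, -50, 0, 0]
    - [0.9, 0, -50, 0, 0]
    - [0.9, 0, -50, 0, 0]
    - [0.9, 0, -50, 0, 0]
    - [0.9, 0, 0, 0, 0]

```text
time_s: 17.27
eef_pos: [472.1, 80.8, 248.9]
ee_rot: [-0.0, -0.105, 0.994, -0.0]
force: [0.1, -0.7, 0.1]
grip_width: 0.051
grip_force: 0.0
```

```bash
python3 - <<'E'
from h import *
print(rk(sense()["eef_pos"]))
im=imaging.capture("side");cv2.imwrite("pics/s9.png",im);print(im[145:172:2,306:336].astype(int).mean(2).astype(int))
t=imaging.capture("top");cv2.imwrite("pics/t9.png",t);print(t[224:250:1,192:232].astype(int).mean(2).astype(int))
E
```

```text
[-52.24 -33.4  248.88]
[[209 210 211 210 210 202 209 210 211 210 209 211 211 211 212 212 213 209
  211 200 117  19  13  16  15  14  11  12  10  17]
 [212 205 175 116 108 117 121 151 210 215 212 212 213 213 213 213 213 211
  211 214 194   8  13  13  16  12  11   7  12  11]
 [174 131 113 113 111  99  90  97 165 211 213 213 211 209 211 213 212 212
  213 211 192  10  10   6  12  13   8  12  15  18]
 [114 111 107  95  85  68  78 138 210 212 210 212 212 210 213 212 212 213
  213 211 196  33  19  12   6  16   1  12  10  14]
 [102  90  73  61  72 105 177 212 211 211 212 210 210 197 165 121  81 122
  185 211 200  93  14   3  12   9   5  13  10   9]
 [ 54  67  87 121 178 210 213 212 210 212 209 209 192 126  92  77  80  98
  109 149 190 151   8  10  14   6   8  12  12  14]
 [103 176 211 209 211 213 209 210 212 213 211 208 187 118  83  73  70  78
   91  95 110 144 158  31  11  14  18  11  27  19]
 [211 212 209 213 211 211 211 211 210 213 212 212 213 206 162  69  59  73
   88  91  84  91  97  35  10  14  12  16  17  15]
 [212 211 214 212 210 212 212 209 208 213 211 210 211 211 210 199 101  88
   
[... 165 characters left out ...]
12  12]
 [210 211 211 213 210 211 210 210 215 211 209 211 210 212 213 202 120  96
   88  78  78  74  77  82  32   6  15   3   7  13]
 [211 211 210 209 211 210 212 211 211 212 211 210 210 212 214 213 200 121
   52  59  64  66  75  82  43  39  23   9   9  11]
 [212 211 213 209 213 210 211 211 211 212 209 211 210 209 198 111  75  72
   67  57  72  88  87  65  46  52  66  19  17  16]
 [213 211 213 213 210 211 212 213 211 213 209 210 209 212 206 166  76  77
   88 110  86  84  70  66  46  54  68  24  17  12]]
[[ 72  72  71 ...  74  66  42]
 [ 72  72  72 ...  75  72  49]
 [ 70  70  71 ...  77  77  66]
 ...
 [172 172 172 ...  94  93  99]
 [172 172 172 ... 111 111 111]
 [172 172 172 ... 111 110 111]]
```

```bash
python3 - <<'E'
from h import *
t=cv2.imread("pics/t9.png")
hsv=cv2.cvtColor(t,cv2.COLOR_BGR2HSV);m=((hsv[...,1]<70)&(hsv[...,2]<165))
for r in range(222,252):print(r,''.join('#' if v else '.' for v in m[r,188:260]))
for y in(206,208):print(onplane("side",(321.7,155.7),y))
E
```

```text
222 .#...........................................###########.....###########
223 .#............................####..........#############....###########
224 .............................#######........#############....###########
225 ..#.........................#########.......############.....###########
226 ..#.........................#########.......############.....###########
227 ..#............#............#########.......############.....###########
228 ..#...........#####........##########.......############....############
229 .............#######.......##########.......############....############
230 .............#######.......##########.......############....############
231 ...#.........########......##########.......############....############
232 ...#.........#######.......##########.......############....############
233 ...#........########......###########......#############....############
234 ...#........########......##########........############...#############
235 ............########......##########........############...#############
236 ....#.......######
[... 555 characters left out ...]
........................##############
244 ............######...................................###################
245 .........#...####...............................########################
246 .........###................................############################
247 ..........##...........................#################################
248 ...........#......................######################################
249 ...........#..................##########################################
250 ........................#################################.##############
251 ............#.......################################......##############
[-38.97 206.   159.48]
[-38.59 208.   158.13]
```

```bash
python3 - <<'E'
from h import *
X,e=tri((202.7,241.3),(321.7,155.7));print(rk(X),e)
for z in(150,160,170):print(rk(ray("top",(202.7,241.3),z)))
for n,p in(("e26",[445.3,275.8,164.1]),("e32",[456.4,228.6,165.6])):print(n,rk(p))
h=np.array([-4,208,111])
for d in(64,80):print(d,[proj(v,unrk(h+[-.5*d-2,0,.866*d-1])) for v in("top","side")])
E
```

```text
[-40.12 205.67 159.57] [-0.1 -0.6 -0.4  0.1]
[-39.93 207.58 150.  ]
[-41.84 205.66 160.  ]
[-43.75 203.74 170.  ]
e26 [-36.87 162.79 164.1 ]
e32 [-36.08 114.31 165.6 ]
64 [array([201.07, 239.7 ]), array([321.85, 153.62])]
80 [array([200.35, 241.94]), array([319.14, 150.02])]
```

Call:
apply_moves:
  commands:
    - [-0.35, 5, -42, 0, 0]
    - [-0.35, 5, -42, 0, 0]
    - [-0.35, 5, -42, 0, 0]
    - [-0.35, 5, -42, 0, 0]
    - [-0.35, 5, -42, 0, 0]
    - [-0.35, 5, -42, 0, 0]
    - [-0.35, 5, -42, 0, 0]
    - [-0.35, 5, -42, 0, 0]
    - [-0.35, 0, -42, 0, 0]
    - [-0.35, 0, 0, 0, 0]

```text
time_s: 18.62
eef_pos: [513.4, -295.3, 248.1]
ee_rot: [-0.0, -0.107, 0.994, 0.0]
force: [-0.1, 0.4, 0.2]
grip_width: 0.674
grip_force: 0.0
```

```bash
python3 - <<'E'
from h import *
s=sense();print(s["eef_pos"],rk(s["eef_pos"]),s["grip_width"],s["joints"])
a=cv2.imread("pics/side0.png");g=a.astype(int).mean(2).astype(int)
for r in range(308,366,4):print(r,g[r,338:372])
E
```

```text
[ 513.43 -295.28  248.09] [ -91.96 -409.69  248.09] 0.6743874710085769 [-0.72  0.45  1.25 -0.    1.44 -2.5 ]
308 [ 88  68  58  57  88 180 207 211 207 207 208 191  53   9  10  16  19  20
  18  20  23  18  15  17  18  22  19  17  21  18  22  26  21  67]
312 [ 57  65  67  58  94 178 209 208 207 209 203 170  35  47  60  93  85  61
  69  66  31  22  18  16  19  21  22  19  19  22  20  23  28 103]
316 [ 51  52  43  40  78 173 206 206 203 167  84  65  64  68  69  68  67  71
  68  65  64  57  61  80 103  13  17  10  18  14  18  14  18  74]
320 [ 50  48  51  70  95 106 105 103  93 114  62  62  66  69  69  69  71  69
  66  65  58  58  55  59  85  51  15  15  17  24  27  26  30  97]
324 [107 103 105 105 104 103 105  99  70  48  58  80 118 124 136 143 140 137
 105 105  83  79  80  57  55  33  23  17  12  21  71 160 211 206]
328 [207 202 164 159 102 102 105  98  71  50  56  62  64  67  67  67  67  69
  65  69  66  66  62  61  91 176 207 209 210 207 209 207 208 207]
332 [208 209 208 208 209 210 210 193  81  50  62  62  63  66  69  66  69  70
  70  70  66  63  61  64 107 206 208 210 207 210 209 207
[... 453 characters left out ...]
08 209 210 208 208 192  49  58  59  67  67  68  66  68  70  73
  70  69  64  61  64  91 177 207 208 208 208 210 209 209 207 209]
352 [206 209 208 207 207 207 210 192  51  57  62  66  65  67  72  71  73  72
  72  65  63  63  62  98 193 207 206 208 207 208 207 209 208 207]
356 [207 208 202 173 163 104 107  96  56  58  61  63  63  71  69  71  74  73
  67  69  63  61  59 105 209 208 207 208 207 208 208 207 208 207]
360 [106 102 102 102 105 106 102 105  86  68  59  66  64  67  70  70  71  68
  71  66  63  71 126 193 209 208 209 209 210 207 208 209 208 208]
364 [ 73  75  81  93 104 103 103 104 106 105 103 105 103 104 101  95 109 162
 195 207 207 208 208 208 208 210 210 209 207 209 210 207 209 208]
```

Call:
apply_moves:
  commands:
    - [-0.35, 0, -1.5, 25, 0]
    - [-0.35, 0, 0, 25, 0]
    - [-0.35, 0, 0, 25, 0]
    - [-0.35, 0, 0, 20, 0]
    - [-0.35, 0, 0, 20, 0]
    - [-0.35, 0, 0, 10, 0]
    - [-0.35, 0, 0, 10, 0]
    - [-0.35, 0, 0, 0, 0]

```text
time_s: 19.62
eef_pos: [513.2, -295.4, 113.8]
ee_rot: [-0.0, -0.107, 0.994, 0.0]
force: [-0.6, 0.1, -0.7]
grip_width: 0.675
grip_force: 0.0
```

Call:
apply_moves:
  commands:
    - [0.9, 0, 0, 0, 0]
    - [0.9, 0, 0, 0, 0]
    - [0.9, 0, 0, 0, 0]
    - [0.9, 0, 0, 0, 0]
    - [0.9, 0, 0, 0, 0]
  newtons: 30

```text
time_s: 20.25
eef_pos: [513.5, -296.4, 114.8]
ee_rot: [0.001, -0.107, 0.994, -0.001]
force: [-0.2, -1.4, 5.4]
grip_width: 0.439
grip_force: 30.3
```

Call:
apply_moves:
  commands:
    - [0.9, 0, 0, -30, 0]
    - [0.9, 0, 0, -40, 0]
    - [0.9, 0, 0, -40, 0]
    - [0.9, 0, 0, -40, 0]
    - [0.9, 0, 0, -40, 0]
    - [0.9, -9, 41, 0, 0]
    - [0.9, -9, 41, 0, 0]
    - [0.9, -9, 41, 0, 0]
    - [0.9, -9, 41, 0, 0]
    - [0.9, -9, 41, 0, 0]
    - [0.9, -9, 41, 0, 0]
    - [0.9, -9, 41, 0, 0]
    - [0.9, -9, 41, 0, 0]
    - [0.9, -9, 41, 0, 0]
    - [0.9, -9, 41, 0, 0]
    - [0.9, 0, 0, 0, 0]

```text
time_s: 22.25
eef_pos: [513.1, 126.2, 303.3]
ee_rot: [-0.001, -0.109, 0.994, 0.0]
force: [1.1, -0.7, -1.5]
grip_width: 0.434
grip_force: 30.5
```

```bash
python3 - <<'E'
from h import *
s=sense();print(s["time_s"],rk(s["eef_pos"]),s["force"],s["grip_width"])
im=imaging.capture("side");cv2.imwrite("pics/s10.png",im);g=im.astype(int).mean(2).astype(int)
X=rk(s["eef_pos"]);b=proj("side",unrk(X-[0,0,115]));t=proj("side",unrk(X+[0,0,25]));print(b,t)
for r in range(int(t[1])-4,int(b[1])+12,3):print(r,g[r,int(b[0])-20:int(b[0])+22])
E
```

```text
22.25 [ -2.51   2.14 303.26] [ 1.15 -0.71 -1.46] 0.43403529043426975
[349.57 185.99] [350.4  141.65]
137 [209 210 209 207 208 208 209 206 211 209 208 209 208 208 202 156  15   9
  30  30   7  12  11   4  14  15  23  20  15  14  10  19  50  92  74  58
  55  54  54  56  54  44]
140 [206 208 210 208 210 208 209 207 209 209 206 210 208 209 196 114  54  58
  63  38  12  10  13  14  14  17  14  12  13  19  17  19  25  27  25  34
  53  60  48  48  48  68]
143 [210 209 208 210 211 210 210 208 210 208 208 203 162 101  94  61  64  61
  64  55  63  66   3  17  15  17  11  24  74  54  20  32  29  38  43  40
  40  33  37  33  26  37]
146 [210 210 207 206 208 207 209 210 201 161 100 104 104 101  97  58  52  58
  66  66  67  67  11   5  13  13  16  30  73  55  35  39  45  39  43  40
  39  40  49  40  32  39]
149 [209 207 209 211 210 211 205 161 104 102 101 104 102 102 100  56  56  61
  63  63  65  48  12  12   9  11  16  32  71  75  78  45  34  38  38  34
  36  36  35  36  43  41]
152 [208 208 209 210 207 195 101 101  99 102 105 105 101 106  98  60  56  58
  67  69  72  68  38  47  54  53  58  60  
[... 1820 characters left out ...]
 [ 69  71  67  61  54  59  64  67  73  73  69  80  86  95  87  55  61  61
  67  73  71  72  72  73  67  69  66  69  63  53  50  80  78  76  78  80
  82 114 189 212 213 210]
188 [ 69  56  38  40  37  37  48  59  62  66  68  71  74  78  79  67  64  63
  69  73  69  72  73  73  71  70  67  63  58  58  54  56  76  86  80  80
  81  82  87 137 210 211]
191 [ 41  41  36  39  40  42  42  41  57  58  72  73  79  81  73  64  56  51
  44  40  39  48  66  75  75  67  67  62  54  60  57  56  62  64  82  81
  84  79  83  84 112 190]
194 [ 43  42  38  40  55  60  74  74  71  68  73  66  59  46  38  42  44  41
  43  35  36  30  45  73  77  68  70  69  65  56  56  62  60  59  55  76
  89  81  84  85  83 101]
```

Call:
apply_moves:
  commands:
    - [0.9, 0, 0, 20, 0]
    - [0.9, 0, 0, 20, 0]
    - [0.9, 0, 0, 20, 0]
    - [0.9, 0, 0, 12, 0]
    - [0.9, 0, 0, 8, 0]
    - [0.9, 0, 0, 0, 0]

```text
time_s: 23.05
eef_pos: [513.8, 123.6, 223.8]
ee_rot: [-0.0, -0.107, 0.994, 0.0]
force: [0.8, -0.1, -1.5]
grip_width: 0.437
grip_force: 30.6
```

Call:
apply_moves:
  commands:
    - [0.9, 0, 0, 4, 0]
    - [0.9, 0, 0, 0, 0]

```text
time_s: 23.3
eef_pos: [513.8, 123.8, 220.0]
ee_rot: [0.0, -0.107, 0.994, -0.0]
force: [0.0, -0.5, -1.1]
grip_width: 0.432
grip_force: 30.6
```

Call:
apply_moves:
  commands:
    - [0.9, 0, 1.5, 4, 0]
    - [0.9, 0, 0, 0, 0]

```text
time_s: 23.55
eef_pos: [513.4, 125.4, 215.7]
ee_rot: [-0.0, -0.107, 0.994, 0.0]
force: [-0.7, 0.6, -1.2]
grip_width: 0.43
grip_force: 30.6
```

Call:
apply_moves:
  commands:
    - [0.9, 0, 0, 4, 0]
    - [0.9, 0, 0, 0, 0]

```text
time_s: 23.8
eef_pos: [513.4, 125.3, 211.7]
ee_rot: [-0.0, -0.107, 0.994, 0.0]
force: [-0.8, -0.2, -1.5]
grip_width: 0.433
grip_force: 30.6
```

Call:
apply_moves:
  commands:
    - [0.9, 0, 0, 4, 0]
    - [0.9, 0, 0, 0, 0]

```text
time_s: 24.05
eef_pos: [513.4, 125.3, 207.7]
ee_rot: [-0.0, -0.107, 0.994, 0.0]
force: [-0.1, 0.3, -1.5]
grip_width: 0.431
grip_force: 30.6
```

Call:
apply_moves:
  commands:
    - [0.9, 5, 0, 0, 0]
    - [0.9, 6, 0, 1, 0]
    - [0.9, 6, 0, 1, 0]
    - [0.9, 6, 0, 1, 0]
    - [0.9, 0, 0, 0, 0]

```text
time_s: 24.68
eef_pos: [490.8, 120.3, 205.2]
ee_rot: [0.0, -0.107, 0.994, -0.0]
force: [1.7, -1.5, 1.2]
grip_width: 0.432
grip_force: 29.9
```

Call:
apply_moves:
  commands:
    - [0.9, 6, 0, 2, 0]
    - [0.9, 6, 0, 2, 0]
    - [0.9, 6, 0, 3, 0]
    - [0.9, 0, 0, 0, 0]

```text
time_s: 25.18
eef_pos: [472.9, 116.5, 197.6]
ee_rot: [-0.001, -0.107, 0.994, 0.0]
force: [2.9, -0.6, -0.9]
grip_width: 0.434
grip_force: 30.1
```

```bash
python3 - <<'E'
from h import *
s=sense();print(s["time_s"],rk(s["eef_pos"]),R@s["force"][:2],s["force"][2],s["grip_width"])
im=imaging.capture("side");cv2.imwrite("pics/s11.png",im);g=im.astype(int).mean(2).astype(int)
hsv=cv2.cvtColor(im,cv2.COLOR_BGR2HSV)
for r in range(150,222,2):print(r,''.join('W' if v>180 else '#' if s_<45 and v<130 else '.' for s_,v in hsv[r,310:375,1:]))
E
```

```text
25.175 [-43.86   1.28 197.56] [ 2.71 -1.17] -0.8802889068351663 0.4335185161966182
150 W...WWWWWWWWWWWW###..#....#.#..#####################.............
152 ..#.WWWWWWWW.WWW###...#.#....##########################..........
154 #.WWWWWWW.####.W.#.#.#......#.#..#######################........#
156 WWWWWWWW.########.#..###..#####.#########################........
158 WWWWWWWWW.########...#....#.###..##########################...#..
160 WWWWWWWWWWW.#####..#.....##.#####..###########################.##
162 WWWWWWWWWWWW.######.#.##...#####....#############################
164 WWWWWWWWWWWW#######..######.#######...###########################
166 WWWWWWWWWWWW.#######.#...#...#.##...........#####################
168 WWWWWWWWWWWW...######..#.#.#.#.#.#..........#####################
170 WWWWWWWWWWW.....#####...#....####...........#####################
172 WWWWWWWWWWWW...######..###..................#####################
174 WWWWWWWWWWWW..######.##..##.###.##...........####################
176 WWWWWWWWWWWWW...#######..#...#.#.....................############
178 WWWWWWWWWWWWWW....#######.#...##.
[... 802 characters left out ...]

202 ##############...............##############......................
204 W.....WWW.#####...............###############....................
206 WWWWWWWWWW#####................##############....................
208 WWWW..##########................##############...................
210 WWW##############................##############..................
212 WWW..###....#####................############....................
214 WWWWWWWWWWWWW#####................########.......................
216 WWWWWWWWW....######.................#............................
218 WWWWW..#############.............................................
220 WWWWW###############.............................................
```

```bash
cat > w.py <<'E'
from h import *
def gray(im,y,r0,r1,c0,c1):
    "steel against wood in the side view: line through middles of unsaturated runs"
    hsv=cv2.cvtColor(im,cv2.COLOR_BGR2HSV);m=((hsv[...,1]<60)&(hsv[...,2]<130)).astype(np.uint8)
    L=[]
    for r in range(r0,r1+1):
        n,l,st,ce=cv2.connectedComponentsWithStats(m[r:r+1,c0:c1]);i=1+np.argmax(st[1:,4]);L.append((r,ce[i,0]+c0,st[i,2]))
    L=np.array(L);k=np.polyfit(L[:,0],L[:,1],1)
    a,b=[onplane("side",(np.polyval(k,r),r),y) for r in(r0,r1)];d=b-a
    print("width",np.median(L[:,2]),"resid %.2f"%np.std(L[:,1]-np.polyval(k,L[:,0])),a,b,"tilt",np.degrees(np.arctan2(d[0],-d[2])),"s",a[0]*.866+a[2]*.5,b[0]*.866+b[2]*.5)
E
python3 - <<'E'
from w import *
gray(cv2.imread("pics/s11.png"),0,188,208,325,365)
E
```

```text
width 15.0 resid 0.22 [-30.51   0.   187.65] [ -5.15   0.   114.11] tilt 19.025429943325015 s 67.40611185191429 52.595556169289665
```

Call:
apply_moves:
  commands:
    - [0.9, 5.5, 0, 2.5, 0]
    - [0.9, 5.5, 0, 2.5, 0]
    - [0.9, 5.5, 0, 3, 0]
    - [0.9, 5.5, 0, 3, 0]
    - [0.9, 0, 0, 0, 0]

```text
time_s: 25.85
eef_pos: [451.5, 111.8, 186.7]
ee_rot: [-0.0, -0.107, 0.994, 0.0]
force: [1.8, -0.5, -0.2]
grip_width: 0.436
grip_force: 30.1
```

```bash
python3 - <<'E'
from w import *
s=sense();print(s["time_s"],rk(s["eef_pos"]),R@s["force"][:2],s["force"][2],s["grip_width"])
im=imaging.capture("side");cv2.imwrite("pics/s12.png",im);gray(im,0,192,208,322,365)
E
```

```text
25.85 [-65.75   1.26 186.69] [ 1.62 -0.91] -0.24287852878135097 0.4356461488888124
width 17.0 resid 0.28 [-44.46   0.   176.47] [ -8.87   0.   114.76] tilt 29.97626318344162 s 49.73324997314082 49.70283066441379
```

Call:
apply_moves:
  commands:
    - [0.9, 5, 0, -8.7, 0]
    - [0.9, 9, 0, -15.6, 0]
    - [0.9, 9, 0, -15.6, 0]
    - [0.9, -1.7, 20, -1, 0]
    - [0.9, -1.7, 20, -1, 0]
    - [0.9, 0, 21.7, 0, 0]
    - [0.9, 0, 0, 0, 0]

```text
time_s: 26.78
eef_pos: [419.0, 168.7, 229.7]
ee_rot: [0.0, -0.108, 0.994, 0.0]
force: [-0.0, -0.2, -1.9]
grip_width: 0.429
grip_force: 30.5
```

```bash
python3 - <<'E'
from w import *
s=sense();X=rk(s["eef_pos"]);print(s["time_s"],X,X[0]*.866+X[2]*.5,-.5*X[0]+.866*X[2],R@s["force"][:2],s["force"][2],s["grip_width"])
im=imaging.capture("side");cv2.imwrite("pics/s13.png",im);
hsv=cv2.cvtColor(im,cv2.COLOR_BGR2HSV)
for r in range(126,200,2):print(r,''.join('W' if v>180 else '#' if s_<60 and v<130 else '.' for s_,v in hsv[r,300:365,1:]))
E
```

```text
26.775 [-85.43  63.74 229.72] 40.875390696479 241.6493627763038 [-0.05 -0.19] -1.8932830164896701 0.42913244994015637
126 WWW.#######....####...##..WWWWWWWWWWWWWWWWWW...........#....WWWWW
128 WWWWWW#..........#..##WWWWWWWWWWWWWWWWWWWWWWW#................WWW
130 WWWWWW###...#####..###.WWWWWWWWWWWWWWWWWWWWWWW#......#...........
132 WWWWWW##.##....#.#..###.WWWWWWWWWWWWWWWWWWWWWWW#.................
134 WWWWWW..##.....#####..#.WWWWWWWWWWWWWWWWWWWWWWW.......##.........
136 WWWWWW....#.#.#########.WWWWWWWWWWWWWWWWWWWWWWWW.#.....#..##.....
138 WWWWWWW.###..#######.##WWWWWWWWWWWWWWWWWWWWWWWWWW.#........######
140 WWWWWWW.#.###..######.#WWWWWWWWWWWWWWWWWWWWWW.#######.#..........
142 WWWWWWWW##..#...#####.##WWWWWWWWWWWWWWWWWW..##########...........
144 WWWWWWWW###...#.######.#.WWWWWWWWWWWWWWW.###############.....####
146 WWWWWWWWW#.###.#..####.#.WWWWWWWWWWWWW.##################......#.
148 WWWWWWWW...#.#...####..#WWWWWWWWWWWWW######################..#.#.
150 WWWW..WWW.#.#.#...#..#.#WWWWWWWWWWWW##########################...
152 WWWWWWWW..##....#....#.#WWWWWWWWWWW##############################
15
[... 907 characters left out ...]

180 WWWWWWWWWWWWWWWWWWWWWWW.###################......................
182 WWWWWWWWWWWWWWWWWWWWWWWWW###################.....................
184 WWWWWWWWWWWWWWWWWWWWWWWWWW###################....................
186 WWWWWWWWWWWWWWWWWWWWWWWWWW#.#################....................
188 WWWWWWWWWWWWWWWWWWWW..........###############....................
190 WWWWWWWWWWWWWWWWWWW#...........#############.....................
192 WWWWWWWWWWWWWWWWWWW..............#########.......................
194 WWWWWWWWWWWWWWWWW...#..............####..........................
196 WWWWWWWWWWWWWWWWW#####...........................................
198 WWWWWWWWWWWWWWWWW.####...........................................
```

```bash
python3 - <<'E'
from w import *
im=cv2.imread("pics/s13.png");gray(im,61,172,184,312,352)
i=imaging.calibration
im0=cv2.imread("pics/s9.png")
# h42 mouth in side view (empty): show dark region rows/cols
g=im0.astype(int).mean(2).astype(int)
im1=cv2.imread("pics/s7.png");g=im1.astype(int).mean(2).astype(int)
for r in range(184,206,2):print(r,g[r,326:362])
for x in(-5,-1):print(proj("side",unrk([x,61,111])))
E
```

```text
width 19.0 resid 0.27 [-50.32  61.   201.41] [-29.25  61.   157.1 ] tilt 25.43245772594387 s 57.12388750636329 53.21620247526826
184 [106  39  46  60  66  58  50  58  65  64  70  71  75  79  88  96  95 101
  98  49  66  70  76  77  72  66  62  60  61  59  59  57  55  59  81  78]
186 [89 53 67 72 69 70 68 49 56 61 63 71 73 73 77 84 90 95 92 71 73 72 72 77
 79 75 64 62 60 54 59 57 53 57 63 81]
188 [38 47 65 68 53 38 36 39 43 50 59 64 65 68 68 73 79 85 72 78 70 72 73 75
 78 75 71 64 63 59 60 56 54 54 53 73]
190 [39 46 48 39 37 40 37 38 35 38 42 52 55 70 80 80 82 78 73 71 66 57 54 65
 69 77 74 71 65 63 63 59 56 57 60 56]
192 [44 44 43 44 39 36 38 36 37 44 60 73 68 71 74 77 75 60 48 46 41 38 34 35
 34 48 74 71 69 68 67 60 56 59 60 57]
194 [42 46 42 43 42 41 43 57 58 75 76 71 73 75 71 56 44 40 43 44 39 36 38 38
 35 46 68 75 74 72 68 65 62 55 57 52]
196 [43 40 40 45 47 56 74 74 76 74 77 76 78 83 61 55 49 42 44 41 38 43 42 40
 37 57 74 74 74 72 71 66 62 57 54 57]
198 [40 41 43 43 41 55 72 71 76 72 74 79 85 63 60 60 54 49 43 40 44 43 40 58
 74 75 75 72 72 72 72 69 64 66 55 59]
200 [37 40 41 41 40 43 56 78 79 73 74 77 74 66 65 64 65 61 40 39 44 53 71 81
 78 79 76 76 73 69 73 74 69 65 64 54]
202 [40 40 43 38 39 43 43 66 73 78 75 79 76 75 69 67 66 63 58 65 76 76 78 73
 75 73 58 56 53 55 63 74 74 68 63 64]
204 [40 41 38 40 37 39 45 48 68 77 75 76 79 74 70 73 73 69 74 71 73 74 57 50
 42 41 38 37 38 34 30 49 70 70 68 66]
[343.55 195.88]
[344.9  195.69]
```

```bash
python3 - <<'E'
from w import *
def sub(f,r,c0,n=0):
    g=cv2.imread(f).astype(float).mean(2)[r]
    for c in range(c0,c0+40):
        if g[c]<140:return c-1+(g[c-1]-140)/(g[c-1]-g[c])
L=np.array([(r,sub("pics/s13.png",r,308)) for r in range(166,186)]);k=np.polyfit(L[:,0],L[:,1],1);print(k,np.std(L[:,1]-np.polyval(k,L[:,0])))
P_=[onplane("side",(np.polyval(k,r),r),61) for r in(166,185)];d=P_[1]-P_[0]
print(P_,np.degrees(np.arctan2(d[0],-d[2])),"s axis",[p[0]*.866+p[2]*.5+19 for p in P_])
E
```

```text
[  0.71 194.83] 0.4244780030058501
[array([-90.65,  61.  , 227.52]), array([-53.82,  61.  , 157.62])] 27.784098200066477 s axis [np.float64(54.25803886540557), np.float64(51.20214113735037)]
```

Call:
apply_moves:
  commands:
    - [0.9, -2.6, 0, -1.5, 0]
    - [0.9, -5, 0, 8.7, 0]
    - [0.9, -5, 0, 8.7, 0]
    - [0.9, -2, 0, 3.5, 0]
    - [0.9, 0, 0, 0, 0]

```text
time_s: 27.45
eef_pos: [434.0, 171.1, 209.1]
ee_rot: [-0.0, -0.107, 0.994, -0.0]
force: [-0.2, 0.1, -1.8]
grip_width: 0.436
grip_force: 30.5
```

Call:
apply_moves:
  commands:
    - [0.9, -2, 0, 3.5, 0]
    - [0.9, 0, 0, 0, 0]

```text
time_s: 27.7
eef_pos: [436.0, 171.5, 205.9]
ee_rot: [-0.0, -0.107, 0.994, -0.0]
force: [-0.2, -1.0, -1.2]
grip_width: 0.435
grip_force: 30.5
```

Call:
apply_moves:
  commands:
    - [0.9, -2, 0, 3.5, 0]
    - [0.9, 0, 0, 0, 0]

```text
time_s: 27.95
eef_pos: [437.9, 171.9, 202.2]
ee_rot: [-0.0, -0.107, 0.994, -0.0]
force: [0.5, -0.1, -2.3]
grip_width: 0.434
grip_force: 30.5
```

Call:
apply_moves:
  commands:
    - [0.9, -2, 0, 3.5, 0]
    - [0.9, 0, 0, 0, 0]

```text
time_s: 28.2
eef_pos: [439.9, 172.3, 198.7]
ee_rot: [-0.0, -0.107, 0.994, -0.0]
force: [0.7, 0.1, -2.2]
grip_width: 0.437
grip_force: 30.5
```

Call:
apply_moves:
  commands:
    - [0.9, -2, 0, 3.5, 0]
    - [0.9, 0, 0, 0, 0]

```text
time_s: 28.45
eef_pos: [441.8, 172.8, 195.2]
ee_rot: [-0.0, -0.107, 0.994, -0.0]
force: [1.2, -0.5, -3.0]
grip_width: 0.432
grip_force: 30.5
```

Call:
apply_moves:
  commands:
    - [0.9, -2, 0, 3.5, 0]
    - [0.9, 0, 0, 0, 0]

```text
time_s: 28.7
eef_pos: [443.8, 173.2, 191.7]
ee_rot: [-0.0, -0.107, 0.994, -0.0]
force: [1.6, -1.6, -2.8]
grip_width: 0.434
grip_force: 30.5
```

Call:
apply_moves:
  commands:
    - [0.9, -2, 0, 3.5, 0]
    - [0.9, -2, 0, 3.5, 0]
    - [0.9, -2, 0, 3.5, 0]
    - [0.9, 0, 0, 0, 0]

```text
time_s: 29.2
eef_pos: [449.7, 174.5, 181.0]
ee_rot: [-0.0, -0.107, 0.994, -0.0]
force: [1.8, -2.0, -3.4]
grip_width: 0.428
grip_force: 30.5
```

Call:
apply_moves:
  commands:
    - [0.9, -2, 0, 3.5, 0]
    - [0.9, -2, 0, 3.5, 0]
    - [0.9, -2, 0, 3.5, 0]
    - [0.9, 0, 0, 0, 0]

```text
time_s: 29.7
eef_pos: [455.5, 175.7, 170.5]
ee_rot: [-0.0, -0.107, 0.994, -0.0]
force: [1.3, -2.7, -3.1]
grip_width: 0.432
grip_force: 30.6
```

Call:
apply_moves:
  commands:
    - [0.9, -2, 0, 3.5, 0]
    - [0.9, -2, 0, 3.5, 0]
    - [0.9, -2, 0, 3.5, 0]
    - [0.9, -2, 0, 3.5, 0]
    - [0.9, 0, 0, 0, 0]

```text
time_s: 30.32
eef_pos: [463.3, 177.2, 156.5]
ee_rot: [-0.0, -0.107, 0.994, -0.0]
force: [0.7, -4.5, -3.5]
grip_width: 0.431
grip_force: 30.6
```

Call:
apply_moves:
  commands:
    - [0.9, -2, 0, 3.5, 0]
    - [0.9, -2, 0, 3.5, 0]
    - [0.9, 0, 0, 0, 0]

```text
time_s: 30.7
eef_pos: [467.1, 177.9, 149.5]
ee_rot: [-0.0, -0.107, 0.994, -0.0]
force: [1.1, -5.4, -3.5]
grip_width: 0.43
grip_force: 30.7
```

Call:
apply_moves:
  commands:
    - [0.9, -2, 0, 3.5, 0]
    - [0.9, 0, 0, 0, 0]

```text
time_s: 30.95
eef_pos: [469.0, 178.2, 146.0]
ee_rot: [-0.001, -0.107, 0.994, -0.001]
force: [-1.0, -7.2, -3.8]
grip_width: 0.431
grip_force: 30.8
```

Call:
apply_moves:
  commands:
    - [0.9, -2, -1.2, 3.5, 0]
    - [0.9, 0, 0, 0, 0]

```text
time_s: 31.2
eef_pos: [471.2, 178.1, 142.5]
ee_rot: [-0.0, -0.107, 0.994, 0.0]
force: [0.1, -3.3, -4.0]
grip_width: 0.435
grip_force: 30.5
```

Call:
apply_moves:
  commands:
    - [0.9, -2, -0.3, 3.5, 0]
    - [0.9, 0, 0, 0, 0]

```text
time_s: 31.45
eef_pos: [472.0, 178.1, 141.2]
ee_rot: [-0.002, -0.107, 0.994, -0.0]
force: [-17.7, -7.1, 21.7]
grip_width: 0.43
grip_force: 32.9
```

Call:
apply_moves:
  commands:
    - [0.9, -2, 0, 3.5, 0]
    - [0.9, 0, 0, 0, 0]

```text
time_s: 31.7
eef_pos: [474.7, 178.7, 138.8]
ee_rot: [-0.0, -0.107, 0.994, -0.0]
force: [-18.4, -7.0, 28.7]
grip_width: 0.432
grip_force: 36.9
```

Call:
apply_moves:
  commands:
    - [0, 0, 0, 0, 0]
    - [0, 0, 0, 0, 0]
    - [0, 0, 0, -10, 0]
    - [0, 0, 0, -20, 0]
    - [0, 0, 0, -30, 0]
    - [0, 0, 0, -40, 0]
    - [0, 0, -40, -20, 0]
    - [0, 0, -50, 0, 0]
    - [0, 0, -50, 0, 0]
    - [0, 0, -50, 0, 0]
    - [0, 0, 0, 0, 0]

```text
time_s: 33.08
eef_pos: [516.2, -9.6, 256.2]
ee_rot: [0.0, -0.105, 0.994, -0.0]
force: [0.6, 0.5, 0.6]
grip_width: 0.503
grip_force: 0.0
```

```bash
python3 - <<'E'
from w import *
s=sense();print(s["time_s"],rk(s["eef_pos"]),s["force"])
im=imaging.capture("side");cv2.imwrite("pics/s14.png",im);t=imaging.capture("top");cv2.imwrite("pics/t14.png",t)
hsv=cv2.cvtColor(im,cv2.COLOR_BGR2HSV)
for r in range(148,212,2):print(r,''.join('W' if v>180 else '#' if s_<60 and v<130 else '.' for s_,v in hsv[r,310:370,1:]))
hsv=cv2.cvtColor(t,cv2.COLOR_BGR2HSV)
for r in range(215,250):print(r,''.join('#' if s_<70 and v<165 else '.' for s_,v in hsv[r,190:300,1:]))
E
```

```text
33.075 [ -28.35 -131.17  256.21] [0.61 0.49 0.6 ]
148 WWW.WWWWWWWWWWWWWWWWWWWWWWW#....#.####.#....###..#.##.###.#.
150 ....WWWWWWWWWWWWWWWWWWWWWW###....##..#.##..#..#...##.#.#####
152 ..#.WWWWWWWW.WWWWWWWWWWWW######.#..###..#...#.#.##...##..##.
154 #WWWWWWWW.####.WWWWWWWWWW########..#..#.###.#.###...##......
156 WWWWWWWW.#######.WWWWWWWW######.#..#..##.#.........#..###...
158 WWWWWWWWW.########.WWWWWW###.....#.####.#.#.##......#######.
160 WWWWWWWWWWW.#######.WWWWW.........#....#.#...#..###.########
162 WWWWWWWWWWWW.########.................###...#####.#.########
164 WWWWWWWWWWWW############............#....##...####.#.#######
166 WWWWWWWWWWWW.############..............#...#.######..#######
168 WWWWWWWWWWWW...###########.........#.###.#...######.########
170 WWWWWWWWWWW.....###########.........#......##.##############
172 WWWWWWWWWWWW...#############...........##..#..##############
174 WWWWWWWWWWWW..################......##..#.....##############
176 WWWWWWWWWWWWW...##############.......##..#...##.######.#####
178 WWWWWWWWWWWWWW...##############.......#....#.#.######..#####
180 WWWWWW
[... 4354 characters left out ...]
##########
244 .......#..######...................................#####################################.........#############
245 .......#...####...............................##########################################........##############
246 .......###...............................################################.##############........##############
247 ........##...........................################################......#############........##############
248 .........#......................####################################.......##############......###############
249 .........#..................########################################.......##############......###############
```

```bash
python3 -c "
from rig import ctrl
print(ctrl.finish_job())"
```

```text
the job is handed in; nothing more can be done
None
```

I handed the job in at 33 s: the 20 mm form is now in the 24 mm hole and the 38 mm form in the 42 mm hole, both pressed to the floor, the 26 and 32 mm forms are still in their own holes, the 48 mm hole is empty, and no bystander was touched as far as I could tell; the hand-in returned no verdict.

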